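# Refit the front plate of a bottle-lane tray in the pharmacy

### The arm

A 7-joint arm with a two-finger parallel gripper is mounted at the origin on the work surface. World frame = base frame: x ahead of the robot, y to its left, z up, the work surface at z = 0. Lengths are in m, angles in degrees, forces in N, time in s.
With the tool pointing down it reaches from about 0.425 to 1.025 m from the base axis. Payload 3.6 kg.
Tool frame: the origin (TCP) lies on the centre line of the jaws, within the pads' length; the fingertips stand 25 mm ahead of it and the grasp point (between the pads) lies 6 mm ahead of it; z points along the fingers, y is the direction in which the jaws open and shut (so a half turn about z gives the same grasp; the last joint's range is limited). The gripper opens to 85 mm and grips with 20 to 120 N. Pads are 22 mm wide; open, the fingers measure 114 mm over their backs; the gripper's body (76 mm by 85 mm) begins 54 mm behind the grasp point. The pads swing forward as they close: fully open they stand 13 mm farther back than shut.
Start: joints at [-78.237, 33.873, 2.773, 92.16, -1.908, 54.013, -1.931], TCP at [0.213, 0.693, 0.256] pointing down, gripper open.
Joint ranges: [-153.93, 153.93], [-27.13, 128.08], [-72.61, 78.16], [10.71, 143.7], [-87.88, 267.88], [4.46, 118.87], [-176.78, 176.78]. Speed limits (degrees/s): [147.25, 147.25, 180, 180, 180, 180, 180].

### API

Orientations are given as a 3x3 rotation matrix whose columns are the frame's x, y, z axes.
In Python, from plant import manip gives the robot as it stands.
- The arm moves only by the shell command python3 -m crank 'ROWS' [OPENING]. ROWS is a JSON object of lists of equal length, an entry for each row: "linear": the shift along the world's x, y, z in m, a list of three; "yaw": the turn about the world's z in degrees. A call has 1 to 5 rows; each row shifts and turns the commanded pose from where the row before left it; what a row does not reach is not made up. A row lasts 1/12 s, in which the tool goes at most 41.7 mm and 7.16 degrees, less where a joint would pass 70% of its speed; a pose out of reach is approached as far as the arm can. A call is refused whole if a number of a shift passes 0.0417 or a number of a turn 7.16, either way. A call with a gripper value outside its range is refused whole. OPENING is the finger opening in m, from 0 to 0.0854, set as the call begins (- or left out, the last holds). The fingers move at their own pace and stop on an object; the grip force is fixed at half the most. Time passes only in rows, so rows that do not move let the fingers close. It gives the time, the measured TCP pose, the force and the opening at its end, in the units of the state.
- manip.get_obs(): the state, without advancing time (a new reading comes with each control period).
- manip.camera(name): name is "side" or "top" or "wrist"; returns a dict with "img" (400x640x3 uint8, red, green, blue), "fovy" (degrees; the focal length in pixels is half the picture's height over the tangent of half this angle, whatever the lens; pixels are square), "cx", "cy" (the principal point, pixels), "R" (3x3) and "t" (3): a world point X has camera coordinates R X + t; the wrist camera has in their place "hand_eye" (4x4, takes a point from camera to tool coordinates, whose origin is the TCP and whose axes are the flange's). Camera axes: x right, y down, z forward; pixel columns grow to the right and rows downward; lengths in m; the calibration is good to about 2 mm. A picture is of the moment at which its call begins: read the wrist's pose just before it. There is no depth.
- manip.close_job(): hands the job in, once; it reports no verdict.
The state is a dict: "t": time; "qpos": joint angles; "qvel": joint speeds; "tau": joint torques, N m; "eef_pos": TCP position; "ee_rot": TCP orientation; "force": force on the tool from outside, world axes, zero at the start; "moment": the same for the moment, N m; "opening": finger opening in m.
Only numpy, scipy, OpenCV 4.12 (cv2) and the standard library are available. Lean on these libraries where they do the work, as an engineer would, in place of code of your own. Each camera call takes 0.05 s, during which the arm holds its last target.

### The job

Stand the tipped bottle back upright in the empty front place of the middle lane, clear of the tray's front bay, and let it go. Then fit the orange front plate into that bay, lip to the front and centred: tuck its back edge under the blue lap without prying the lap up, until the lip is flush with the tray's front edge, and press the plate firmly flat on to the taped base. Finish while still holding the plate pressed down, so that the tape can take; leave the other bottles standing and everything else where it is.

Things in the scene. Friction and masses are not known exactly. Their poses are not given: they have to be found in the camera images.
- bottle: tipped bottle: white plastic, paper label, red band, blue cap, about 110 g, 76 mm tall; body 44 mm diameter up to 54 mm, cap 37 mm diameter from 60 to 76 mm. Origin: centre of its foot; z axis from foot to cap. Starts lying on the bare front bay, cap towards the lanes (within 0.35 rad of the lane direction); can roll. Standing, it tips only past about 25 degrees
- tray: bottle-lane tray fixed to the counter. Origin: centre of its underside; x along the lanes away from the robot, y left, z up. Grey base 300 (x) x 210 (y) mm, top at z = 6 mm. Front bay, x = -150 to -55 mm, is bare base with paper-thin tape pads, no walls. Blue deck, x = -20 to 150 mm, top z = 17 mm; side cheeks at y = +-103 mm and a back wall rise to z = 47 mm
- tray_front (a point): middle of the tray's front edge, top of the base (tray x = -150 mm, z = 6 mm); the lip's front face ends flush above it
- place (a point): empty front place of the middle lane: where the centre of the bottle's foot belongs (tray x = 12, y = 0, z = 17 mm). Lanes are 66 mm apart, parted by ribs 4 mm wide, 5 mm high at y = +-33 mm. Bottles in the left and right lanes stand at least 39 mm further back, the one behind at least 74 mm (centre to centre)
- lap (a joint): hinge of the lap at the deck's front, 36 mm behind the lap's free edge; 0 = level, positive = free edge lifted (rad; 0.1 is 3.6 mm at the edge). A spring holds it down with about 3 N at the edge; it cannot go below 0
- lap_edge (a point): middle of the free front edge (white edge band) of the blue lap, at its underside (tray x = -55 mm, z = 13 mm). The lap is 206 mm wide, 4 mm thick, top flush with the deck; the slot under it is 7 mm high and 35 mm deep
- plate: orange rigid front plate, about 100 g: 113 mm (x) x 170 mm (y) x 4 mm, with an upturned stop lip along its front edge, 8 mm thick, full width, top 34 mm above the underside. Origin: centre of the underside; x towards the back edge (which goes under the lap), z up; lip from x = -56.5 to -48.5 mm, back edge x = 56.5 mm. Starts flat on the counter left or right of the tray, lip towards the robot
- plate_lip (a point): middle of the lip's top edge (plate x = -52.5 mm, 34 mm above the underside)
- plate_back_left (a point): left end of the plate's back edge, at the underside (plate x = 56.5 mm, y = 85 mm)
- plate_back_right (a point): right end of the plate's back edge, at the underside (plate x = 56.5 mm, y = -85 mm)
- stock1: standing stock bottle like the tipped one (left lane, front), origin at its foot; leave standing where it is
- stock2: standing stock bottle like the tipped one (left lane, behind stock1), origin at its foot; leave standing where it is
- stock3: standing stock bottle like the tipped one (middle lane, behind the empty front place), origin at its foot; leave standing where it is
- stock4: standing stock bottle like the tipped one (right lane, front), origin at its foot; leave standing where it is
- stock5: standing stock bottle like the tipped one (right lane, behind stock4), origin at its foot; leave standing where it is
- counting_tray: green tablet counting tray 150 x 190 x 20 mm on the counter on the other side of the tray from the plate, origin at the centre of its underside; leave alone
- sanitiser: hand sanitiser pump bottle, 60 mm diameter, 154 mm tall, at the back; origin at its foot; leave alone
- carton: paper carton 90 x 60 x 110 mm with a red band, at the back; origin at its foot; leave alone
Not all that is in view belongs to the job. Of the things that look like the plate, the smaller one is meant.

How it is judged (in metres and radians):
On the way, in this order (a step that is already met when the one before it is completed fails the run):
1. the tipped bottle stands upright in the empty front place of the middle lane, let go (angle between bottle's own z axis and vertical below 0.08 rad and horizontal distance between bottle and place below 0.02 m and z of bottle in the frame of tray between 0.014 and 0.02 m and contact force between the fingers and bottle below 0.1 N and linear speed of bottle below 0.03 m/s), for 0.3 s.
2. the plate's back edge is tucked under the lap along its whole length (x of plate_back_left in the frame of tray between -0.045 and -0.022 m and z of plate_back_left in the frame of tray between 0.003 and 0.0095 m and x of plate_back_right in the frame of tray between -0.045 and -0.022 m and z of plate_back_right in the frame of tray between 0.003 and 0.0095 m and y of plate in the frame of tray between -0.015 and 0.015 m), for 0.2 s.
At the end, for the whole second after the job is handed in: bottle upright (0.08 rad), untouched, within 20 mm of its place; both ends of the plate's back edge 10 to 33 mm under the lap (flush is 18); plate centred within 15 mm, flat within 0.03 rad, still, held by the fingers and pressed on the tray with over 4 N (weight about 1 N); lap down (0.03 rad) (all of step 2 and angle between bottle's own z axis and vertical below 0.08 rad and horizontal distance between bottle and place below 0.02 m and z of bottle in the frame of tray between 0.014 and 0.02 m and angle between plate's own z axis and vertical below 0.03 rad and contact force between plate and tray above 4 N and contact force between the fingers and plate above 2 N and value of joint lap below 0.03 rad and linear speed of plate below 0.01 m/s and contact force between the fingers and bottle below 0.1 N); the arm keeps its last pose, push and grip.
It fails at once if the lap is pried up (more than 0.1 rad, about 3.6 mm at its edge) (value of joint lap above 0.1 rad).
It fails at once if a stock bottle is knocked over or shifted more than 15 mm (distance of any of stock1, stock2, stock3, stock4, stock5 from where it was at the start of the episode above 0.015 m or angle between any of stock1, stock2, stock3, stock4, stock5's own z axis and vertical above 0.3 rad).
It fails at once if the counting tray, sanitiser or carton is shifted more than 20 mm (distance of any of counting_tray, sanitiser, carton from where it was at the start of the episode above 0.02 m).
It also fails if it takes over 67 s, if anything falls off the work surface, if the arm or the gripper's body presses on something with over 40 N, if the wrist force passes 120 N, or if a joint passes its speed limit or range.

## Working session

There is one attempt and no reset: what is moved stays moved. The work goes in short steps, Python scripts to look and compute and a shell command to move; the robot and the scene stay as the last step left them, time stands still between calls to the robot, and variables do not carry over. Pictures are saved under pics/ and viewed, and the job is handed in when it is done.

```bash
ls; mkdir -p pics; cat > h.py <<'E'
import sys; sys.path.insert(0,'.')
import numpy as np, cv2, json
from plant import manip
def shot(name,fn):
    o=manip.get_obs(); c=manip.camera(name)
    cv2.imwrite('pics/'+fn+'.png',cv2.cvtColor(c['img'],cv2.COLOR_RGB2BGR))
    d={k:(np.asarray(v).tolist() if not np.isscalar(v) else v) for k,v in c.items() if k!='img'}
    d['eef_pos']=np.asarray(o['eef_pos']).tolist(); d['ee_rot']=np.asarray(o['ee_rot']).tolist()
    json.dump(d,open('pics/'+fn+'.json','w')); return c,o
def K(d):
    f=200/np.tan(np.radians(d['fovy'])/2); return np.array([[f,0,d['cx']],[0,f,d['cy']],[0,0,1]])
def ext(d):
    if 'R' in d: return np.array(d['R']),np.array(d['t'])
    H=np.array(d['hand_eye']); T=np.eye(4); T[:3,:3]=d['ee_rot']; T[:3,3]=d['eef_pos']
    W=np.linalg.inv(T@H); return W[:3,:3],W[:3,3]
def load(fn): return json.load(open('pics/'+fn+'.json'))
def px2w(fn,uv,z):
    d=load(fn); R,t=ext(d); uv=np.atleast_2d(uv).astype(float); out=[]
    for u,v in uv:
        r=R.T@np.linalg.inv(K(d))@[u,v,1]; c=-R.T@t; s=(z-c[2])/r[2]; out.append(c+s*r)
    return np.array(out)
def w2px(fn,X):
    d=load(fn); R,t=ext(d); X=np.atleast_2d(X); p=(X@R.T+t)@K(d).T; return p[:,:2]/p[:,2:]
def ray(fn,uv):
    d=load(fn); R,t=ext(d); r=R.T@np.linalg.inv(K(d))@[uv[0],uv[1],1]; return -R.T@t, r/np.linalg.norm(r)
def tri(obs):
    A=np.zeros((3,3));b=np.zeros(3)
    for fn,uv in obs:
        c,r=ray(fn,uv);P=np.eye(3)-np.outer(r,r);A+=P;b+=P@c
    return np.linalg.solve(A,b)
E
python3 - <<'E'
from h import *
for n in ['side','top','wrist']:
    c,o=shot(n,n+'0'); d=load(n+'0'); R,t=ext(d); print(n,d['fovy'],d['cx'],d['cy'],'campos',np.round(-R.T@t,3),'fwd',np.round(R[2],2), d.get('lens'),list(d))
print(o)
E
```

```text
pics
side 46.74451915884066 318.9295949940038 203.11955205075927 campos [-0.093 -0.719  0.955] fwd [ 0.48  0.55 -0.68] None ['fovy', 'cx', 'cy', 'R', 't', 'eef_pos', 'ee_rot']
top 55.0079891028505 317.53946085242046 198.83860373689444 campos [ 0.325 -0.023  1.191] fwd [ 0.17  0.02 -0.99] None ['fovy', 'cx', 'cy', 'R', 't', 'eef_pos', 'ee_rot']
wrist 62.44430474367632 316.02128647520146 204.63778430057852 campos [0.134 0.718 0.374] fwd [ 0.31 -0.1  -0.95] None ['fovy', 'cx', 'cy', 'hand_eye', 'eef_pos', 'ee_rot']
{'t': 0.1, 'qpos': array([-78.23862097,  33.92120687,   2.76817915,  92.22926873,
        -1.90690466,  54.01405747,  -1.93081219]), 'qvel': array([ 0.05759185, -0.12596184, -0.00369479, -0.07691999, -0.01585828,
        0.05070534,  0.03562407]), 'tau': array([ 4.58900729e-03, -5.49998438e+01,  1.55296192e+00, -1.98826844e+01,
        9.68548120e-03,  3.80065656e-03, -1.04497326e-05]), 'eef_pos': array([0.21319342, 0.6922061 , 0.25524482]), 'ee_rot': array([[-9.55722542e-01,  2.94268917e-01, -4.77103666e-04],
       [ 2.94269272e-01,  9.55720435e-01, -2.01129317e-03],
       [-1.35883338e-04, -2.06263517e-03, -9.99997864e-01]]), 'force': array([-0.03258097, -0.04689918, -0.2869702 ]), 'moment': array([ 0.03668171, -0.01807971,  0.02967959]), 'opening': 0.0855563404692292}
```

View pics/top0.png

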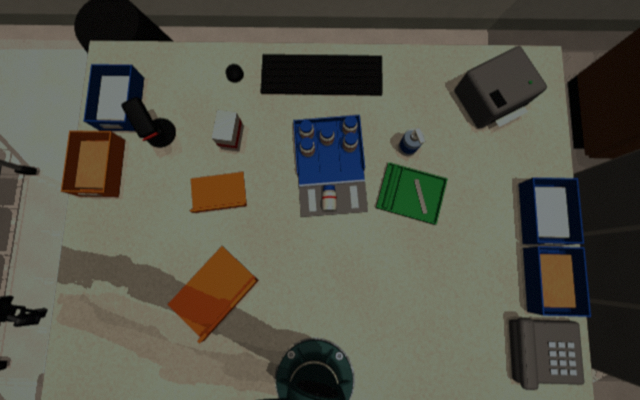

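View pics/side0.png

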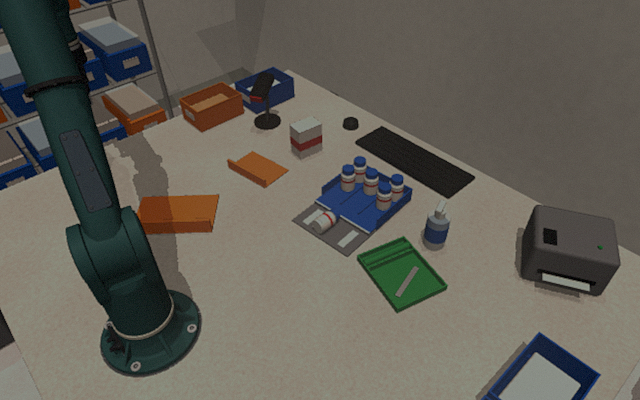

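View pics/wrist0.png

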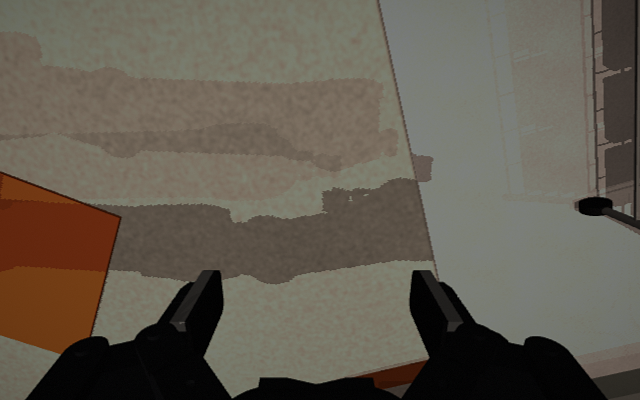

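Candidates for the plate, in the top view: small orange lipped plate (218,192); larger orange lipped plate (213,293); orange bin contents at (93,163) and (557,283). The smaller lipped one should be meant. I'll measure it and the rest of the scene.

```bash
python3 - <<'E'
from h import *
print(w2px('top0',[[0.213,0.693,0.255],[0,0,0]]))
im=cv2.imread('pics/top0.png')
def crop(fn,x0,y0,x1,y1,s):
    im=cv2.imread('pics/'+fn+'.png')[y0:y1,x0:x1]
    return cv2.convertScaleAbs(cv2.resize(im,None,fx=s,fy=s,interpolation=cv2.INTER_CUBIC),alpha=1.4)
cv2.imwrite('pics/top0c.png',crop('top0',180,105,380,225,4))
cv2.imwrite('pics/side0c.png',crop('side0',220,145,420,265,4))
for n,p in [('lipcorner',[192,212])]: print(px2w('top0',[p],0))
E
```

```text
[[ 24.04502489 305.68693502]
 [314.23456407 378.70023911]]
[[0.48099191 0.39738338 0.        ]]
```

View pics/top0c.png

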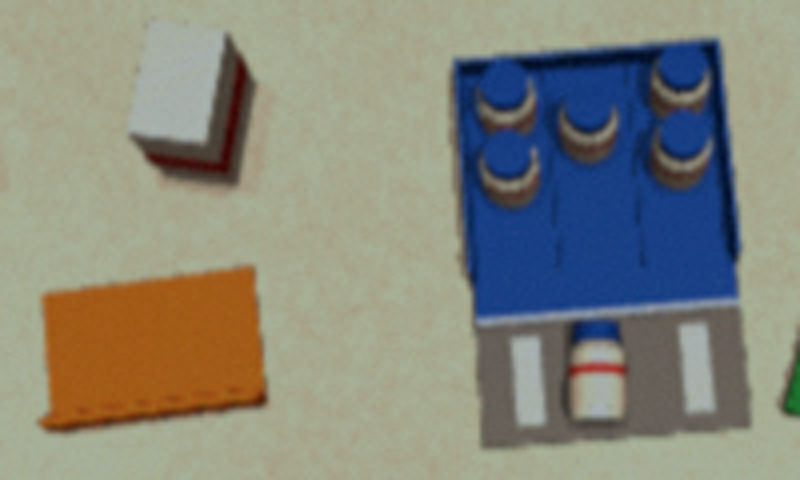

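View pics/side0c.png

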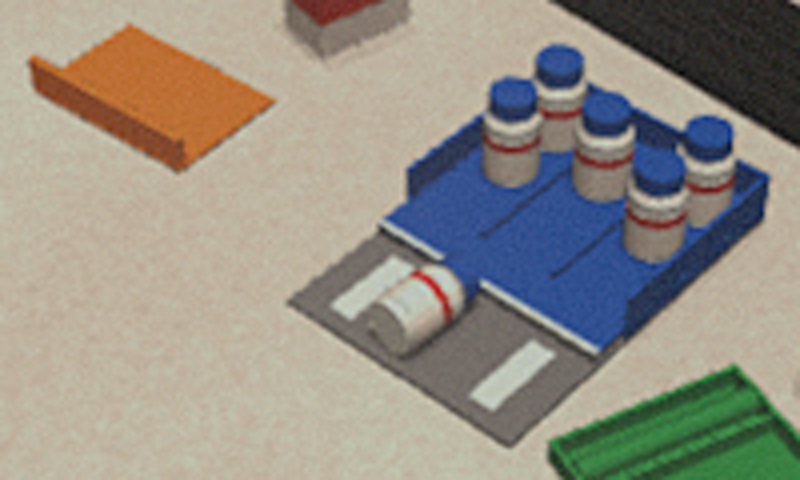

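```bash
python3 - <<'E'
from h import *
def c2(p): return [p[0]/4+180-.4,p[1]/4+105-.4]
T=px2w('top0',[c2(p) for p in [(482,447),(749,427)]],.006); print('tray front L,R',T.round(4), np.linalg.norm(T[0]-T[1]))
L=px2w('top0',[c2(p) for p in [(478,322),(740,300)]],.017); print('lap edge',L.round(4), np.linalg.norm(L[0]-L[1]))
d=T[1]-T[0]; print('tray yaw',np.degrees(np.arctan2(d[1],d[0]))+90); d=L[1]-L[0]; print('yaw',np.degrees(np.arctan2(d[1],d[0]))+90)
P=px2w('top0',[c2(p) for p in [(43,294),(254,267),(267,402)]],.003);print('plate',P.round(4),np.linalg.norm(P[0]-P[1]),np.linalg.norm(P[2]-P[1]))
d=P[1]-P[0]; print('plate yaw',np.degrees(np.arctan2(d[1],d[0]))+90)
B=px2w('top0',[c2(p) for p in [(597,420),(598,330)]],.028);print('bottle foot/cap',B.round(4))
# side checks
def s2(p): return [p[0]/4+220-.4,p[1]/4+145-.4]
print('side tray front',px2w('side0',[s2(p) for p in [(290,302),(512,444)]],.006).round(4))
print('side lap',px2w('side0',[s2(p) for p in [(380,226),(600,352)]],.017).round(4))
print('side plate bk',px2w('side0',[s2(p) for p in [(130,25),(273,100)]],.004).round(4))
print('bottle side',px2w('side0',[s2(p) for p in [(385,335),(470,283)]],.028).round(4))
E
```

```text
tray front L,R [[ 0.474   0.0561  0.006 ]
 [ 0.4942 -0.151   0.006 ]] 0.20801872656058074
lap edge [[ 0.5708  0.0616  0.017 ]
 [ 0.5926 -0.1425  0.017 ]] 0.20530799409636644
tray yaw 5.5802340599248055
yaw 6.084502143791951
plate [[0.5894 0.4104 0.003 ]
 [0.6149 0.2429 0.003 ]
 [0.5062 0.2264 0.003 ]] 0.1694340386600807 0.10990974515380156
plate yaw 8.646639352658397
bottle foot/cap [[ 0.4939 -0.0327  0.028 ]
 [ 0.5641 -0.0321  0.028 ]]
side tray front [[ 0.4726  0.0482  0.006 ]
 [ 0.4955 -0.1571  0.006 ]]
side lap [[ 0.5665  0.0552  0.017 ]
 [ 0.5921 -0.1458  0.017 ]]
side plate bk [[0.5884 0.4042 0.004 ]
 [0.613  0.2396 0.004 ]]
bottle side [[ 0.487  -0.0397  0.028 ]
 [ 0.5657 -0.0428  0.028 ]]
```

```bash
python3 -m crank '{"linear":[[0.02,-0.036,0],[0.02,-0.036,0],[0.02,-0.036,0],[0.02,-0.036,0],[0.02,-0.036,0]],"yaw":[3,3,3,3,3]}'
python3 -m crank '{"linear":[[0.02,-0.036,0],[0.02,-0.036,0],[0.02,-0.036,0],[0.02,-0.036,0],[0.02,-0.036,0]],"yaw":[2,2,2,2,2]}'
python3 - <<'E'
from h import *
shot('wrist','w1'); print(load('w1')['eef_pos'])
E
```

```text
t: 0.57
eef_pos: [0.314, 0.5109, 0.256]
ee_rot: [[-0.999, 0.034, 0.0], [0.034, 0.999, -0.001], [-0.0, -0.001, -1.0]]
force: [1.3, 0.9, -0.6]
opening: 0.0856
t: 0.98
eef_pos: [0.4139, 0.3309, 0.2563]
ee_rot: [[-0.99, -0.139, 0.0], [-0.139, 0.99, -0.0], [0.0, -0.0, -1.0]]
force: [1.2, 0.1, 0.1]
opening: 0.0858
[0.41394577989769227, 0.3308804772953709, 0.25626393257070634]
```

View pics/w1.png

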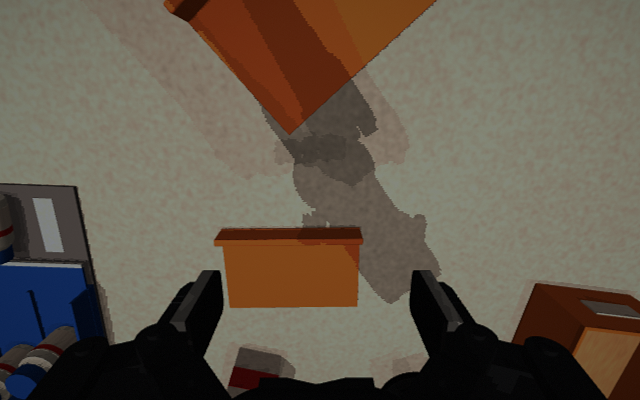

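```bash
python3 - <<'E'
from h import *
im=cv2.imread('pics/w1.png'); c=cv2.resize(im[215:320,205:375],None,fx=4,fy=4,interpolation=cv2.INTER_CUBIC); cv2.imwrite('pics/w1c.png',cv2.convertScaleAbs(c,alpha=1.6))
P=px2w('w1',[(230.5,307),(358,306)],.004);print(P.round(4),np.linalg.norm(P[0]-P[1]))
d=P[0]-P[1]; print('yaw',np.degrees(np.arctan2(d[1],d[0]))+90)
Q=px2w('w1',[(214,242),(362,241)],.034);print(Q.round(4),np.linalg.norm(Q[0]-Q[1]))
d=Q[0]-Q[1]; print('yaw',np.degrees(np.arctan2(d[1],d[0]))+90)
E
```

```text
[[0.6171 0.2447 0.004 ]
 [0.592  0.4125 0.004 ]] 0.16969767356715676
yaw 8.511390940919227
[[0.5089 0.2273 0.034 ]
 [0.4843 0.3937 0.034 ]] 0.16825711168138827
yaw 8.409640917067534
```

View pics/w1c.png

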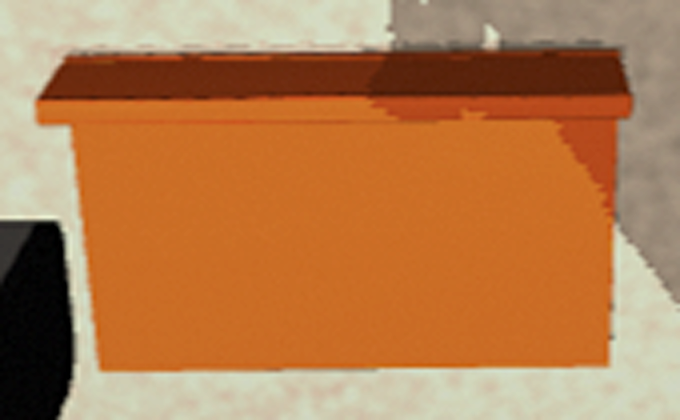

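```bash
python3 -m crank '{"linear":[[0.008,-0.04,0],[0.008,-0.04,0],[0.008,-0.04,0],[0.008,-0.04,0],[0.008,-0.04,0]],"yaw":[0,0,0,0,0]}' 0.07
python3 -m crank '{"linear":[[0.008,-0.04,0],[0.008,-0.04,0],[0.008,-0.04,0],[0,-0.03,0]],"yaw":[0,0,-1,-1]}'
python3 - <<'E'
from h import *
shot('wrist','w2'); print(load('w2')['eef_pos'])
E
```

```text
t: 1.45
eef_pos: [0.4533, 0.1312, 0.2563]
ee_rot: [[-0.991, -0.137, 0.0], [-0.137, 0.991, 0.0], [-0.0, 0.0, -1.0]]
force: [0.8, -0.8, 0.8]
opening: 0.0698
t: 1.78
eef_pos: [0.4787, -0.0207, 0.2566]
ee_rot: [[-0.995, -0.098, 0.002], [-0.098, 0.995, -0.001], [-0.002, -0.001, -1.0]]
force: [-0.2, 1.0, -0.1]
opening: 0.0702
[0.47872761887554005, -0.02065914152568577, 0.25662677190422695]
```

View pics/w2.png

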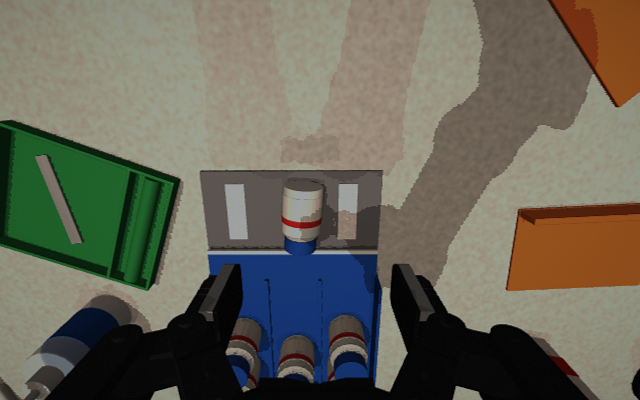

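```bash
python3 - <<'E'
from h import *
im=cv2.imread('pics/w2.png'); c=cv2.resize(im[160:280,190:400],None,fx=3.8,fy=3.8,interpolation=cv2.INTER_CUBIC); cv2.imwrite('pics/w2c.png',cv2.convertScaleAbs(c,alpha=1.6))
T=px2w('w2',[(201,170.5),(381.5,170.5)],.006);print('front R,L',T.round(4),np.linalg.norm(T[0]-T[1]))
d=T[0]-T[1]; print('yaw',np.degrees(np.arctan2(d[1],d[0]))+90)
T=px2w('w2',[(208.5,251),(378.5,251)],.017);print('lap R,L',T.round(4),np.linalg.norm(T[0]-T[1]))
d=T[0]-T[1]; print('yaw',np.degrees(np.arctan2(d[1],d[0]))+90)
print(px2w('w2',[(303,181),(301,254)],.028).round(4))
E
```

```text
front R,L [[ 0.4954 -0.1512  0.006 ]
 [ 0.475   0.0542  0.006 ]] 0.20634715321422412
yaw 5.655288178292281
lap R,L [[ 0.5915 -0.14    0.017 ]
 [ 0.5712  0.0643  0.017 ]] 0.20533438725270292
yaw 5.668854258485354
[[ 0.4902 -0.0337  0.028 ]
 [ 0.5787 -0.0285  0.028 ]]
```

View pics/w2c.png

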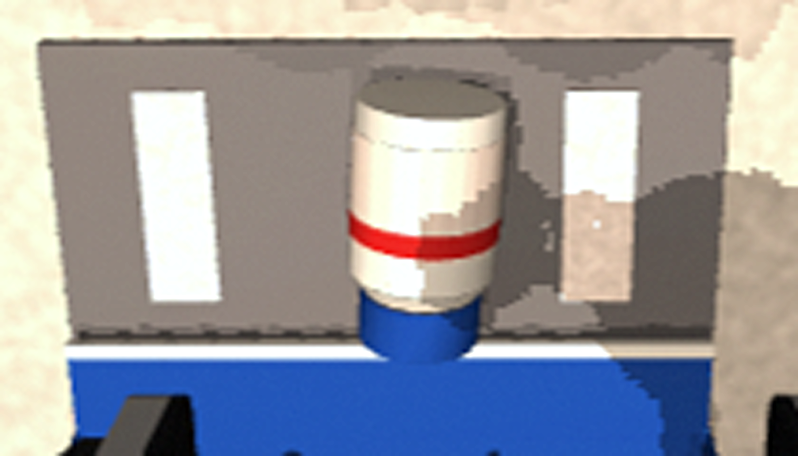

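```bash
python3 - <<'E'
from h import *
f=px2w('w2',[(303.7,186.3)],.028)[0]; c=px2w('w2',[(300.3,254.7)],.0465)[0]
print(f,c,np.linalg.norm((c-f)[:2]))
O=np.array([.6355,-.033]);a=np.radians(5.66);E=np.array([[np.cos(a),-np.sin(a)],[np.sin(a),np.cos(a)]])
for p in(f,c): print('tray',((p[:2]-O)@E).round(4))
d=c-f; print('axis deg',np.degrees(np.arctan2(d[1],d[0])))
E
```

```text
[ 0.49612598 -0.03245067  0.028     ] [ 0.5699192  -0.02919603  0.0465    ] 0.07386495466016858
tray [-0.1386  0.0143]
tray [-0.0649  0.0103]
axis deg 2.525388016831363
```

```bash
python3 -m crank '{"linear":[[0.017,-0.0018,-0.028],[0.017,-0.0018,-0.028],[0.017,-0.0018,-0.028],[0.017,-0.0018,-0.028],[0.0173,-0.0016,-0.028]],"yaw":[-0.6,-0.6,-0.6,-0.6,-0.6]}' 0.055
python3 -m crank '{"linear":[[0,0,0]],"yaw":[0]}'
python3 - <<'E'
from h import *
shot('wrist','w3'); print(load('w3')['eef_pos'])
E
```

```text
t: 2.25
eef_pos: [0.5634, -0.0255, 0.1149]
ee_rot: [[-0.999, -0.05, 0.0], [-0.05, 0.999, 0.0], [-0.0, 0.0, -1.0]]
force: [0.7, 0.1, 0.6]
opening: 0.0548
t: 2.33
eef_pos: [0.5636, -0.0253, 0.1112]
ee_rot: [[-0.999, -0.05, -0.005], [-0.05, 0.999, -0.0], [0.005, 0.0, -1.0]]
force: [-0.1, 0.4, 0.1]
opening: 0.055
[0.5636143160813557, -0.025337920363083476, 0.1111974511725259]
```

View pics/w3.png

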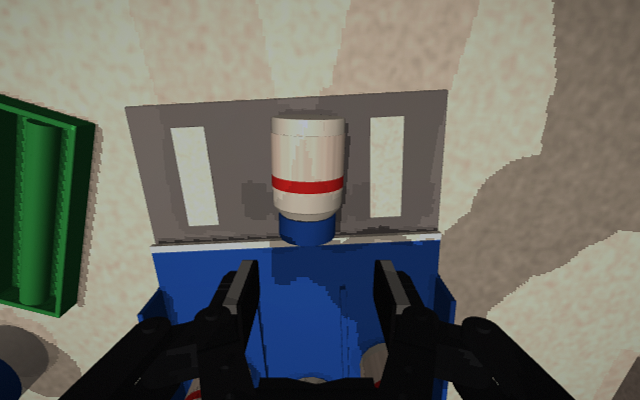

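```bash
python3 - <<'E'
from h import *
o=manip.get_obs(); print(o['eef_pos'],o['force'])
f=px2w('w3',[(308.5,110.5)],.050)[0]; c=px2w('w3',[(306.5,246.5)],.0465)[0]
print(f,c,np.linalg.norm((c-f)[:2]))
b=px2w('w3',[(272,160),(345,160),(279,228),(335,228)],.028); print(b.round(4))
T=px2w('w3',[(126,106),(448,90)],.006);print(T)
E
```

```text
[ 0.56234157 -0.02535954  0.11336975] [ 0.83169275 -0.13097873 -0.45652002]
[ 0.49047675 -0.03268156  0.05      ] [ 0.57110915 -0.03051703  0.0465    ] 0.0806614505703972
[[ 0.5222 -0.0544  0.028 ]
 [ 0.5199 -0.0093  0.028 ]
 [ 0.5675 -0.0494  0.028 ]
 [ 0.5657 -0.0123  0.028 ]]
[[ 0.4958521  -0.15236898  0.006     ]
 [ 0.47552997  0.05539351  0.006     ]]
```

```bash
python3 -m crank '{"linear":[[0.0005,-0.0055,-0.02],[0,0,-0.02],[0,0,-0.02],[0,0,-0.016],[0,0,0]],"yaw":[-0.6,0,0,0,0]}' 0.055
python3 -m crank '{"linear":[[0,0,0],[0,0,0]],"yaw":[0,0]}'
python3 - <<'E'
from h import *
shot('wrist','w4'); print(load('w4')['eef_pos'])
E
```

```text
t: 2.8
eef_pos: [0.5611, -0.0309, 0.0394]
ee_rot: [[-0.999, -0.04, -0.004], [-0.04, 0.999, 0.0], [0.004, 0.0, -1.0]]
force: [-0.9, 0.0, 0.6]
opening: 0.0547
t: 2.97
eef_pos: [0.5637, -0.0312, 0.042]
ee_rot: [[-0.999, -0.04, 0.002], [-0.04, 0.999, 0.0], [-0.002, -0.0, -1.0]]
force: [0.6, 0.3, 0.4]
opening: 0.0553
[0.5636899848819142, -0.03119689728962077, 0.041967292186088086]
```

View pics/w4.png

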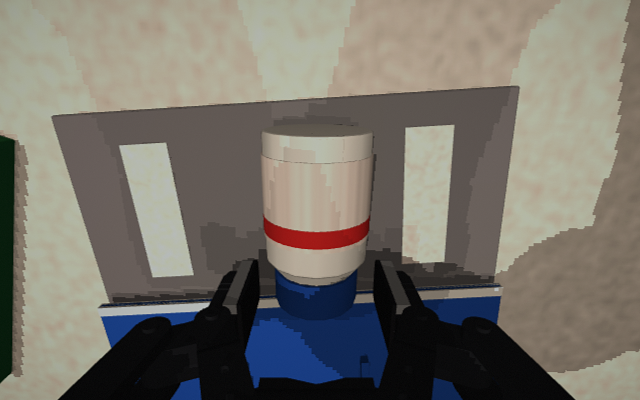

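```bash
python3 -m crank '{"linear":[[0.0015,0,-0.003],[0,0,0],[0,0,0],[0,0,0],[0,0,0]],"yaw":[0,0,0,0,0]}' 0.0365
python3 -m crank '{"linear":[[0,0,0],[0,0,0],[0,0,0]],"yaw":[0,0,0]}' 
python3 - <<'E'
from h import *
shot('wrist','w5'); print(load('w5')['eef_pos'],manip.get_obs()['opening'])
E
```

```text
t: 3.43
eef_pos: [0.5659, -0.0313, 0.038]
ee_rot: [[-0.999, -0.04, 0.002], [-0.04, 0.999, 0.0], [-0.002, 0.0, -1.0]]
force: [0.7, -0.5, 4.9]
opening: 0.0367
t: 3.68
eef_pos: [0.5659, -0.0313, 0.038]
ee_rot: [[-0.999, -0.04, 0.003], [-0.04, 0.999, 0.0], [-0.003, 0.0, -1.0]]
force: [0.7, 0.7, 6.3]
opening: 0.0366
[0.5659402817933964, -0.03132605919430443, 0.037951351094720975] 0.03676232046329454
```

View pics/w5.png

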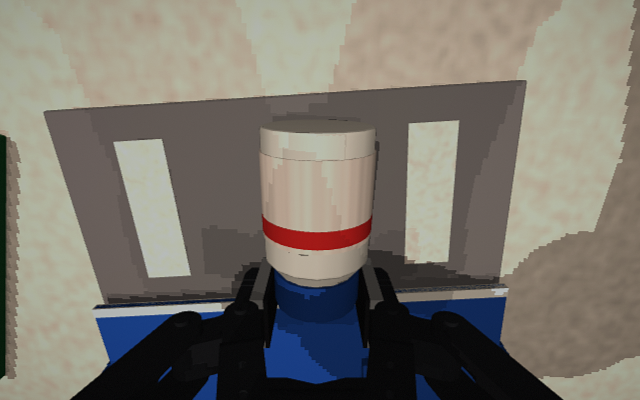

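```bash
python3 -m crank '{"linear":[[0,0,0.005],[0,0,0.005],[0,0,0.005],[0,0,0],[0,0,0]],"yaw":[0,0,0,0,0]}'
python3 - <<'E'
from h import *
shot('wrist','w6');shot('side','s6'); print(load('w6')['eef_pos'],manip.get_obs()['opening'])
im=cv2.imread('pics/s6.png')[140:270,250:430]; cv2.imwrite('pics/s6c.png',cv2.convertScaleAbs(cv2.resize(im,None,fx=4,fy=4,interpolation=cv2.INTER_CUBIC),alpha=1.4))
E
```

```text
t: 4.15
eef_pos: [0.5645, -0.0315, 0.0525]
ee_rot: [[-0.999, -0.04, -0.0], [-0.04, 0.999, -0.0], [0.0, -0.0, -1.0]]
force: [0.3, -0.5, -1.0]
opening: 0.0369
[0.5644831627477624, -0.0314709608962351, 0.05252627350342072] 0.036112525101786454
```

View pics/w6.png

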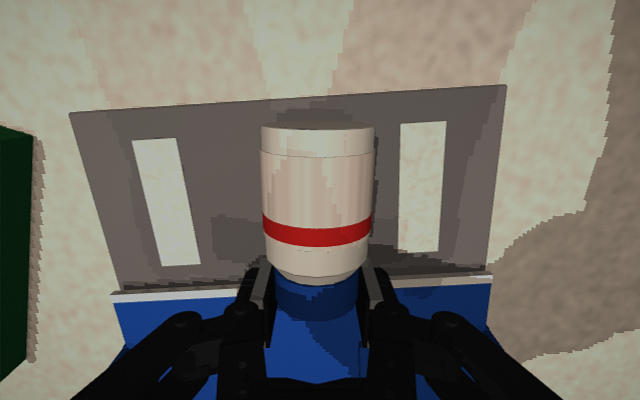

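View pics/s6c.png

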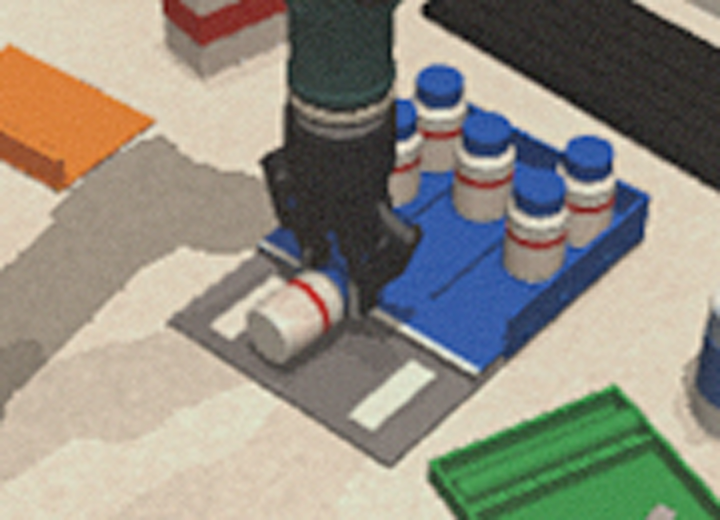

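```bash
python3 -m crank '{"linear":[[0,0,0],[0,0,0],[0,0,0]],"yaw":[0,0,0]}' 0.0368
python3 -m crank '{"linear":[[0,0,0],[0,0,0],[0,0,0]],"yaw":[0,0,0]}' 0.0370
python3 - <<'E'
from h import *
shot('wrist','w7'); print(load('w7')['eef_pos'],manip.get_obs()['opening'])
a=cv2.imread('pics/w6.png')[100:330,200:440];b=cv2.imread('pics/w7.png')[100:330,200:440]
cv2.imwrite('pics/w7c.png',cv2.resize(np.hstack([a,b]),None,fx=1.6,fy=1.6))
E
```

```text
t: 4.5
eef_pos: [0.5645, -0.0314, 0.0521]
ee_rot: [[-0.999, -0.04, -0.001], [-0.04, 0.999, 0.0], [0.001, 0.0, -1.0]]
force: [-0.2, -0.4, -0.8]
opening: 0.0371
t: 4.75
eef_pos: [0.5648, -0.0314, 0.0523]
ee_rot: [[-0.999, -0.04, 0.0], [-0.04, 0.999, 0.0], [-0.0, 0.0, -1.0]]
force: [0.1, -0.0, 0.7]
opening: 0.037
[0.5648253860327159, -0.03142434235122932, 0.052325269571678004] 0.03708245814958027
```

View pics/w7c.png

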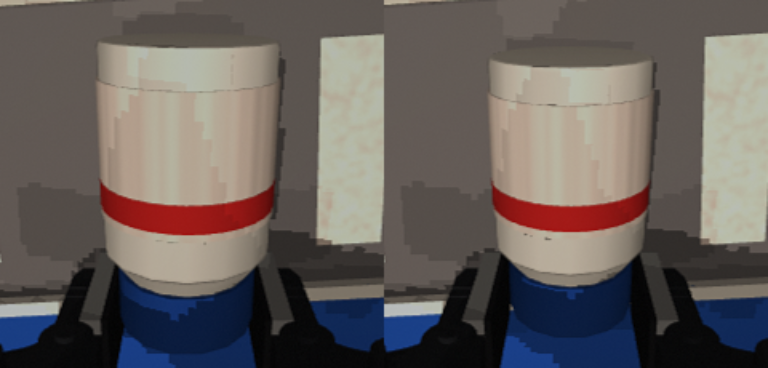

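```bash
python3 -m crank '{"linear":[[0,0,0],[0,0,0],[0,0,0.008],[0,0,0],[0,0,0]],"yaw":[0,0,0,0,0]}' 0.0366
python3 - <<'E'
from h import *
shot('wrist','w8'); shot('side','s8');print(load('w8')['eef_pos'],manip.get_obs()['opening'],manip.get_obs()['force'])
a=cv2.imread('pics/w7.png')[100:330,200:440];b=cv2.imread('pics/w8.png')[100:330,200:440]
cv2.imwrite('pics/w8c.png',cv2.resize(np.hstack([a,b]),None,fx=1.6,fy=1.6))
im=cv2.imread('pics/s8.png')[140:270,250:430]; cv2.imwrite('pics/s8c.png',cv2.convertScaleAbs(cv2.resize(im,None,fx=4,fy=4,interpolation=cv2.INTER_CUBIC),alpha=1.4))
E
```

```text
t: 5.22
eef_pos: [0.5652, -0.0315, 0.0609]
ee_rot: [[-0.999, -0.04, 0.001], [-0.04, 0.999, -0.0], [-0.001, -0.0, -1.0]]
force: [-0.0, -0.6, 0.2]
opening: 0.0368
[0.565163862452276, -0.03147353566094433, 0.060910095170557385] 0.03663057042943316 [ 0.81326717 -0.01432932 -1.01344749]
```

View pics/w8c.png

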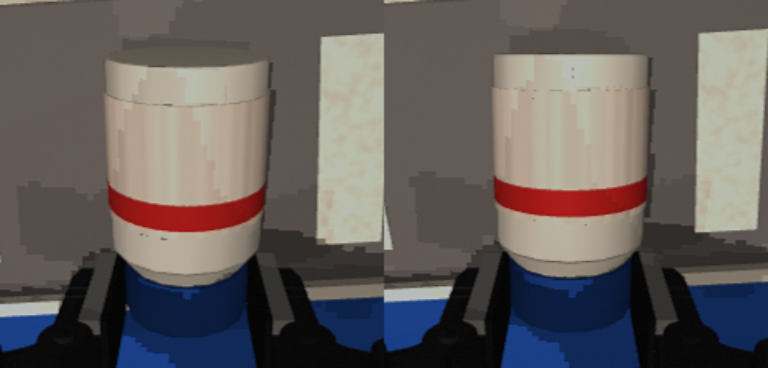

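View pics/s8c.png

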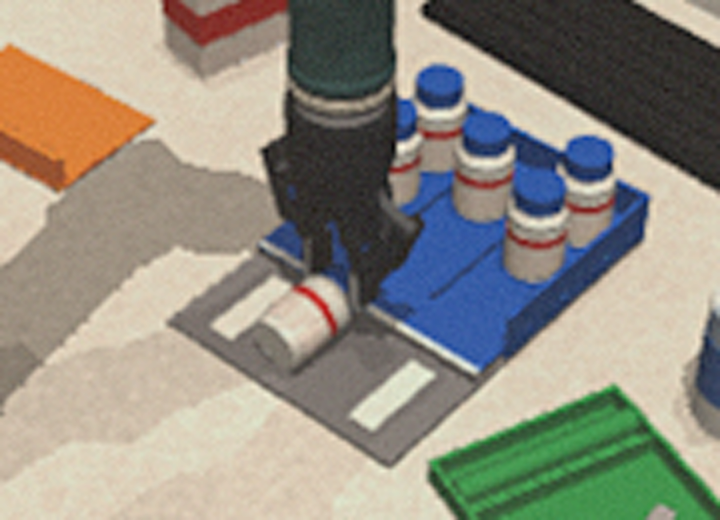

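```bash
python3 -m crank '{"linear":[[-0.003,0,0.006],[-0.003,0,0.006],[0,0,0],[0,0,0]],"yaw":[0,0,0,0]}' 0.0367
python3 - <<'E'
from h import *
shot('wrist','w9'); shot('side','s9');print(load('w9')['eef_pos'],manip.get_obs()['opening'],manip.get_obs()['force'])
a=cv2.imread('pics/w8.png')[100:330,200:440];b=cv2.imread('pics/w9.png')[100:330,200:440]
cv2.imwrite('pics/w9c.png',cv2.resize(np.hstack([a,b]),None,fx=1.6,fy=1.6))
E
```

```text
t: 5.65
eef_pos: [0.5583, -0.0314, 0.0728]
ee_rot: [[-0.999, -0.04, 0.0], [-0.04, 0.999, 0.0], [-0.0, -0.0, -1.0]]
force: [-0.1, -0.7, -0.5]
opening: 0.0371
[0.5583263669249371, -0.03143943516789548, 0.07279285882263074] 0.03638985567743003 [ 0.79058467 -0.00415633 -0.91549909]
```

View pics/w9c.png

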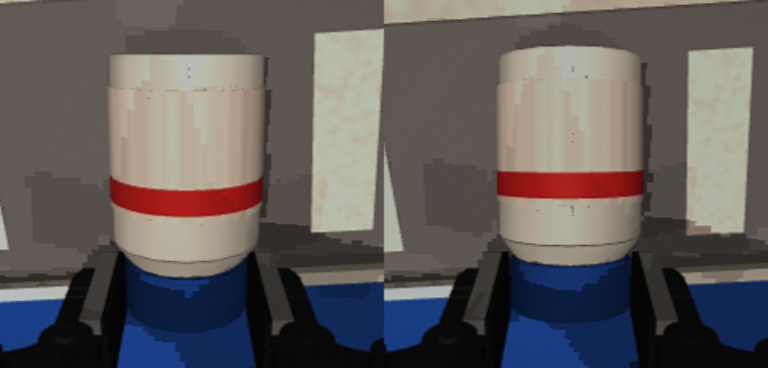

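```bash
python3 -m crank '{"linear":[[-0.004,0,0.006],[-0.004,0,0.006],[-0.004,0,0.006],[0,0,0],[0,0,0]],"yaw":[0,0,0,0,0]}' 0.0367
python3 - <<'E'
from h import *
shot('wrist','w10'); print(load('w10')['eef_pos'],manip.get_obs()['opening'],manip.get_obs()['force'])
a=cv2.imread('pics/w9.png')[100:330,200:440];b=cv2.imread('pics/w10.png')[100:330,200:440]
cv2.imwrite('pics/w10c.png',cv2.resize(np.hstack([a,b]),None,fx=1.6,fy=1.6))
E
```

```text
t: 6.17
eef_pos: [0.5467, -0.0314, 0.091]
ee_rot: [[-0.999, -0.04, 0.001], [-0.04, 0.999, 0.0], [-0.001, -0.0, -1.0]]
force: [-0.5, -0.3, -0.6]
opening: 0.0366
[0.5466897436614001, -0.03143403252187799, 0.09097675262674373] 0.03689635698150527 [ 0.84677216  0.83082993 -1.18624306]
```

View pics/w10c.png

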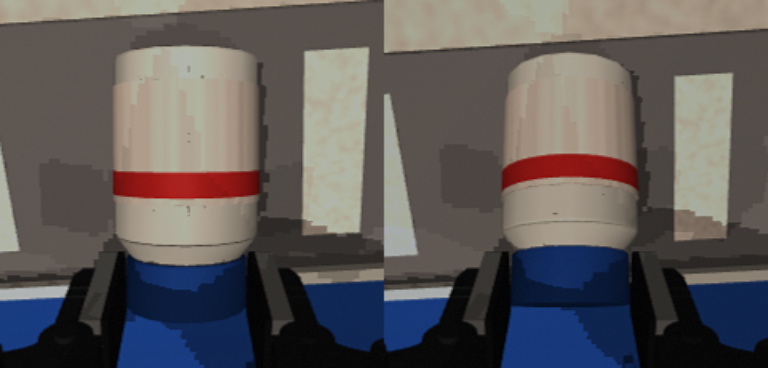

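```bash
python3 -m crank '{"linear":[[-0.006,0,0.006],[-0.006,0,0.006],[-0.006,0,0.003],[0,0,0],[0,0,0]],"yaw":[0,0,0,0,0]}' 0.0367
python3 - <<'E'
from h import *
shot('wrist','w11'); shot('side','s11');print(load('w11')['eef_pos'],manip.get_obs()['opening'],manip.get_obs()['force'])
a=cv2.imread('pics/w10.png')[100:330,200:440];b=cv2.imread('pics/w11.png')[100:330,200:440]
cv2.imwrite('pics/w11c.png',cv2.resize(np.hstack([a,b]),None,fx=1.6,fy=1.6))
im=cv2.imread('pics/s11.png')[140:270,250:430]; cv2.imwrite('pics/s11c.png',cv2.convertScaleAbs(cv2.resize(im,None,fx=4,fy=4,interpolation=cv2.INTER_CUBIC),alpha=1.4))
E
```

```text
t: 6.63
eef_pos: [0.5285, -0.0315, 0.1058]
ee_rot: [[-0.999, -0.04, 0.001], [-0.04, 0.999, 0.0], [-0.001, -0.0, -1.0]]
force: [0.4, -0.4, 1.1]
opening: 0.0367
[0.5285047854297403, -0.031456200566171606, 0.10577090321048586] 0.036695414472444635 [0.27278759 0.05589082 1.1122362 ]
```

View pics/w11c.png

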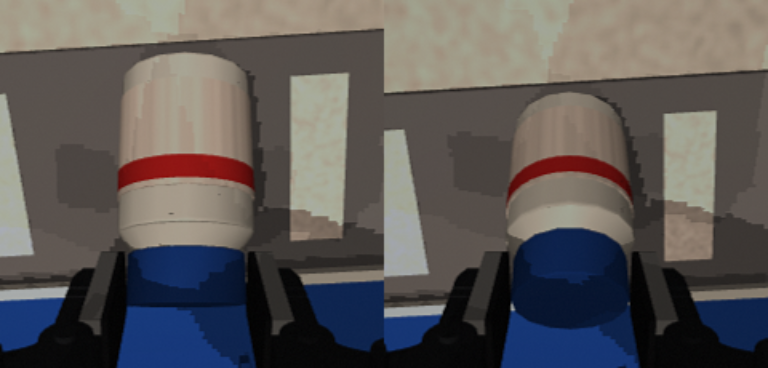

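View pics/s11c.png

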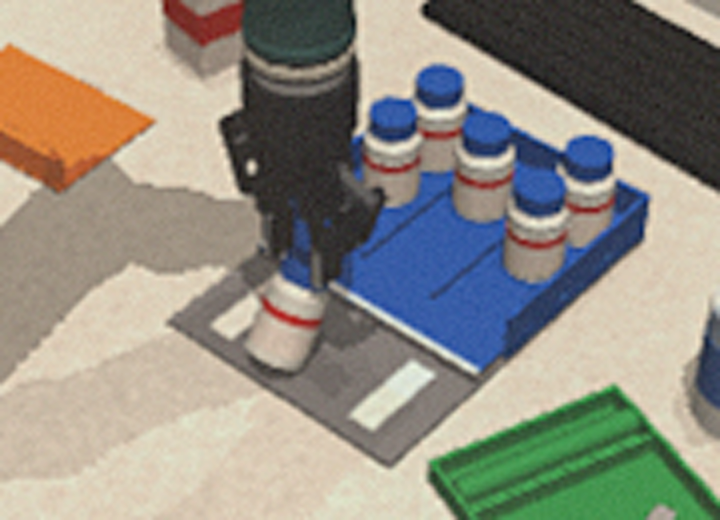

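```bash
python3 -m crank '{"linear":[[-0.006,0,0.003],[-0.006,0,0.001],[-0.006,0,0],[0,0,0],[0,0,0]],"yaw":[0,0,0,0,0]}' 0.0367
python3 - <<'E'
from h import *
shot('wrist','w12'); shot('side','s12');print(load('w12')['eef_pos'],manip.get_obs()['opening'],manip.get_obs()['force'])
a=cv2.imread('pics/w11.png')[100:330,200:440];b=cv2.imread('pics/w12.png')[100:330,200:440]
cv2.imwrite('pics/w12c.png',cv2.resize(np.hstack([a,b]),None,fx=1.6,fy=1.6))
im=cv2.imread('pics/s12.png')[140:270,250:430]; cv2.imwrite('pics/s12c.png',cv2.convertScaleAbs(cv2.resize(im,None,fx=4,fy=4,interpolation=cv2.INTER_CUBIC),alpha=1.4))
E
```

```text
t: 7.15
eef_pos: [0.5099, -0.0315, 0.1092]
ee_rot: [[-0.999, -0.04, -0.001], [-0.04, 0.999, -0.0], [0.001, 0.0, -1.0]]
force: [-0.0, 0.6, -0.2]
opening: 0.0369
[0.5099071825705835, -0.031470289909882106, 0.10923367660602919] 0.03668848480929899 [ 0.4660499  -0.28347132  0.96518419]
```

View pics/w12c.png

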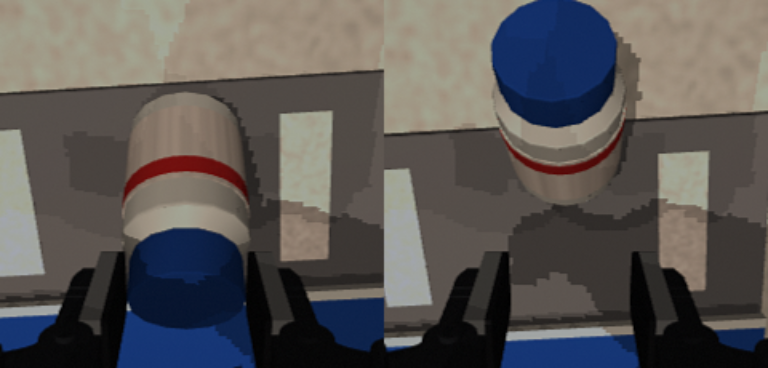

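View pics/s12c.png

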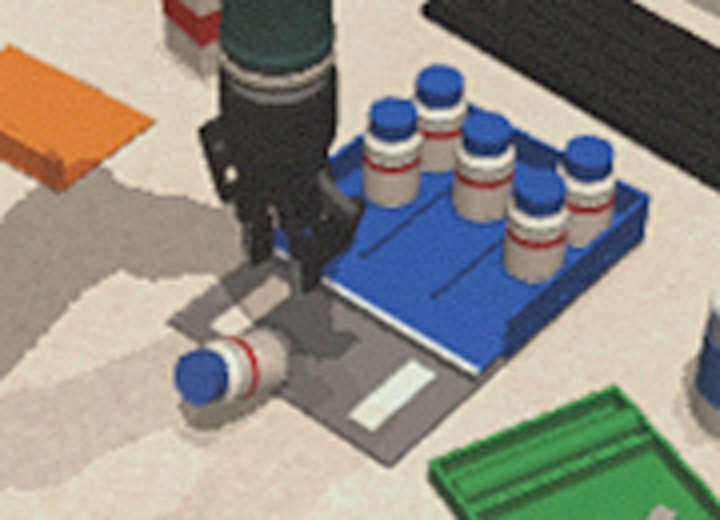

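```bash
python3 -m crank '{"linear":[[0,0,0.02],[0,0,0.02],[0,0,0.02],[0,0,0.02],[0,0,0.02]],"yaw":[0,0,0,0,0]}' 0.055
python3 - <<'E'
from h import *
shot('wrist','w13'); shot('side','s13');print(load('w13')['eef_pos'])
shot('wrist','w13b')
E
```

```text
t: 7.67
eef_pos: [0.5109, -0.0314, 0.2102]
ee_rot: [[-0.999, -0.04, 0.0], [-0.04, 0.999, 0.0], [-0.0, -0.0, -1.0]]
force: [0.2, 0.0, -1.2]
opening: 0.0554
[0.5108974960321788, -0.031382683027721306, 0.2102274307770657]
```

View pics/w13.png

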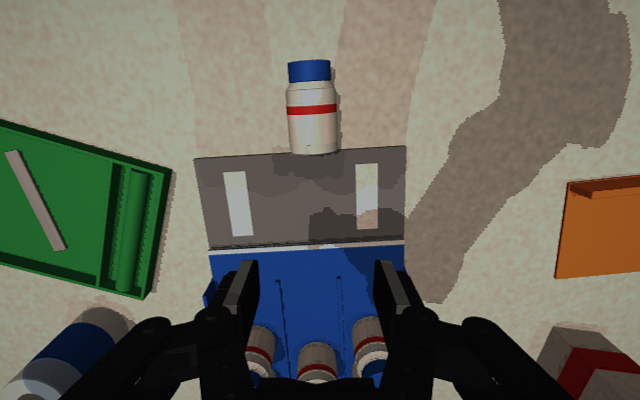

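View pics/s13.png

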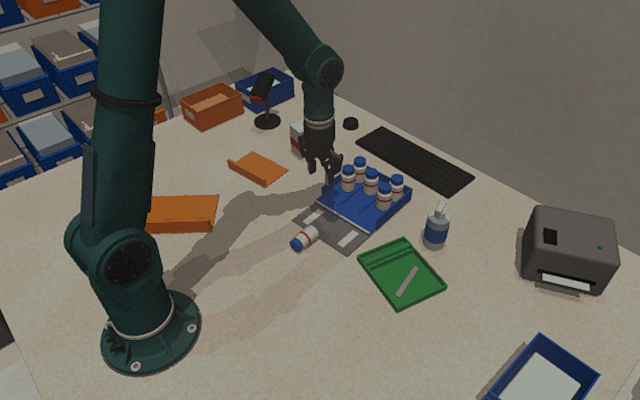

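```bash
python3 - <<'E'
from h import *
a=cv2.imread('pics/w13.png');b=cv2.imread('pics/w13b.png'); print(cv2.absdiff(a,b)[50:160,270:350].max())
c=cv2.resize(b[40:180,250:390],None,fx=4,fy=4,interpolation=cv2.INTER_CUBIC); cv2.imwrite('pics/w13c.png',cv2.convertScaleAbs(c,alpha=1.5))
print(px2w('w13b',[(315,152)],.04).round(4),px2w('w13b',[(309,62)],.036).round(4), px2w('w13b',[(309,62)],.026).round(4))
E
```

```text
168
[[ 0.4826 -0.0333  0.04  ]] [[ 0.4095 -0.0411  0.036 ]] [[ 0.4088 -0.0413  0.026 ]]
```

View pics/w13c.png

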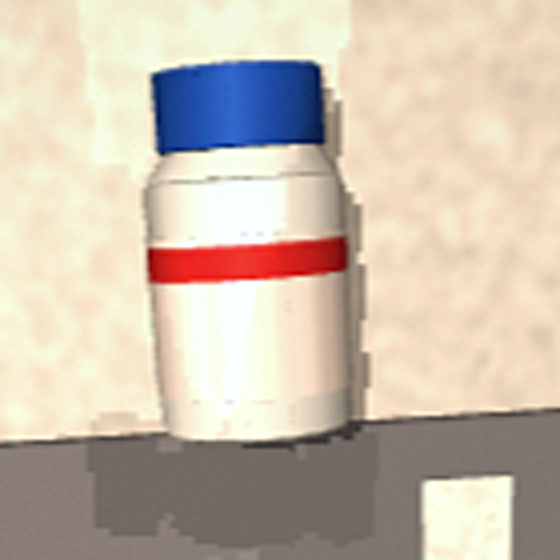

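```bash
python3 - <<'E'
from h import *
print(px2w('w13b',[(313.9,127.5),(311,84),(309.7,66)],.022).round(4))
E
python3 -m crank '{"linear":[[-0.011,-0.001,-0.026],[-0.011,-0.001,-0.026],[-0.011,-0.001,-0.026],[-0.011,-0.001,-0.026],[-0.011,-0.0015,-0.026]],"yaw":[0.7,0.7,0.7,0.7,0.6]}' 0.06
python3 -m crank '{"linear":[[0,0,0],[0,0,0]],"yaw":[0,0]}' 0.06
python3 - <<'E'
from h import *
shot('wrist','w14'); print(load('w14')['eef_pos'])
E
```

```text
[[ 0.4634 -0.0351  0.022 ]
 [ 0.4262 -0.039   0.022 ]
 [ 0.4116 -0.0407  0.022 ]]
t: 8.23
eef_pos: [0.4547, -0.0368, 0.0776]
ee_rot: [[-0.995, -0.1, -0.001], [-0.1, 0.995, 0.0], [0.001, 0.0, -1.0]]
force: [0.4, -0.2, 0.4]
opening: 0.0603
t: 8.4
eef_pos: [0.454, -0.037, 0.0779]
ee_rot: [[-0.995, -0.098, -0.005], [-0.098, 0.995, 0.0], [0.005, 0.001, -1.0]]
force: [0.9, -0.5, 0.4]
opening: 0.0602
[0.45399625417158, -0.03701337029483916, 0.07786641564857137]
```

View pics/w14.png

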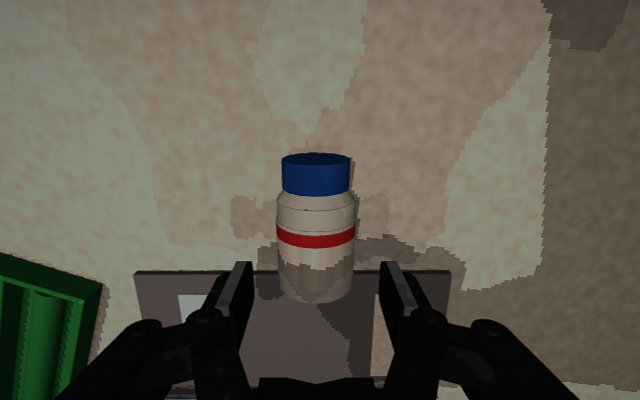

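```bash
python3 -m crank '{"linear":[[0,0.0005,-0.02],[0,0,-0.016],[0,0,-0.01],[0,0,0],[0,0,0]],"yaw":[0,0,0,0,0]}' 0.06
python3 -m crank '{"linear":[[0,0,0],[0,0,0],[0,0,0],[0,0,0]],"yaw":[0,0,0,0]}' 0.043
python3 -m crank '{"linear":[[0,0,0.01],[0,0,0.02],[0,0,0.03],[0,0,0],[0,0,0]],"yaw":[0,0,0,0,0]}' 
python3 - <<'E'
from h import *
shot('wrist','w15'); print(load('w15')['eef_pos'])
E
```

```text
t: 8.87
eef_pos: [0.4568, -0.0364, 0.0338]
ee_rot: [[-0.995, -0.099, 0.001], [-0.099, 0.995, -0.0], [-0.001, -0.0, -1.0]]
force: [0.5, -0.4, 0.3]
opening: 0.0604
t: 9.2
eef_pos: [0.4566, -0.0365, 0.0343]
ee_rot: [[-0.995, -0.099, 0.002], [-0.099, 0.995, -0.0], [-0.002, -0.0, -1.0]]
force: [0.3, -0.4, 6.9]
opening: 0.0436
t: 9.62
eef_pos: [0.4565, -0.0364, 0.095]
ee_rot: [[-0.995, -0.099, 0.004], [-0.099, 0.995, 0.0], [-0.004, -0.0, -1.0]]
force: [-0.7, 1.1, -1.1]
opening: 0.0433
[0.45652081403758116, -0.03641154340993691, 0.09501180164652817]
```

View pics/w15.png

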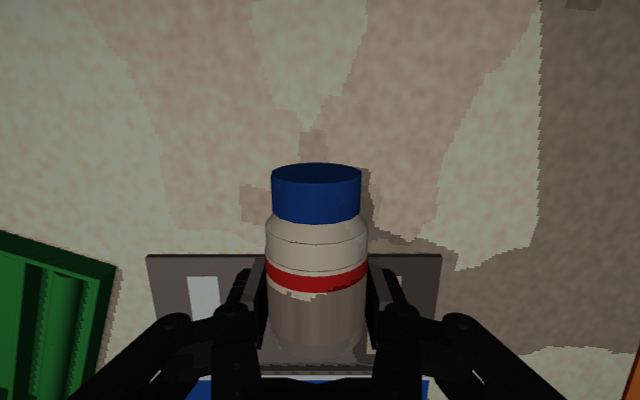

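```bash
python3 -m crank '{"linear":[[0.029,0.0029,0],[0.029,0.0029,0],[0.029,0.0029,-0.01],[0,0,-0.02],[0,0,-0.015]],"yaw":[0,0,0,0,0]}' 
python3 -m crank '{"linear":[[0,0,-0.006],[0,0,0],[0,0,0],[0,0,0]],"yaw":[0,0,0,0]}' 
python3 - <<'E'
from h import *
shot('wrist','w16'); print(load('w16')['eef_pos'],manip.get_obs()['force'])
E
```

```text
t: 10.08
eef_pos: [0.5448, -0.0271, 0.0466]
ee_rot: [[-0.995, -0.1, 0.002], [-0.1, 0.995, 0.0], [-0.002, 0.0, -1.0]]
force: [-1.1, -0.8, -0.7]
opening: 0.0434
t: 10.42
eef_pos: [0.542, -0.0278, 0.042]
ee_rot: [[-0.995, -0.099, -0.001], [-0.099, 0.995, -0.0], [0.001, 0.0, -1.0]]
force: [0.3, -0.5, -0.8]
opening: 0.0435
[0.5419743214970234, -0.02784259895528004, 0.04201559796355957] [-0.20522626  0.4170081  -0.63136397]
```

View pics/w16.png

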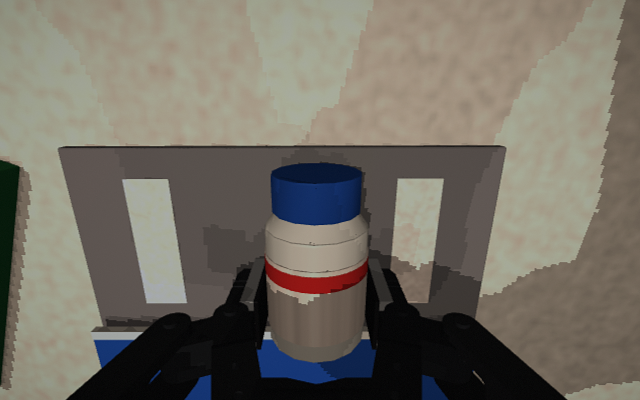

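```bash
python3 -m crank '{"linear":[[-0.004,-0.0004,0],[0,0,-0.002],[0,0,0],[0,0,0]],"yaw":[0,0,0,0]}' 
python3 -m crank '{"linear":[[0,0,0],[0,0,0],[0,0,0],[0,0,0]],"yaw":[0,0,0,0]}' 0.056
python3 -m crank '{"linear":[[0,0,0.015],[0,0,0.02],[0,0,0.02],[-0.02,-0.002,0.02],[-0.02,-0.002,0]],"yaw":[0,0,0,0,0]}'
python3 - <<'E'
from h import *
shot('wrist','w17'); print(load('w17')['eef_pos'],manip.get_obs()['force'])
E
```

```text
t: 10.8
eef_pos: [0.5385, -0.0282, 0.0404]
ee_rot: [[-0.995, -0.099, 0.0], [-0.099, 0.995, -0.0], [-0.0, -0.0, -1.0]]
force: [1.1, -0.2, -1.6]
opening: 0.0435
t: 11.13
eef_pos: [0.5389, -0.0281, 0.0404]
ee_rot: [[-0.995, -0.099, 0.0], [-0.099, 0.995, -0.0], [-0.0, -0.0, -1.0]]
force: [-1.1, -0.1, -0.1]
opening: 0.0562
t: 11.55
eef_pos: [0.5019, -0.032, 0.1184]
ee_rot: [[-0.995, -0.099, 0.008], [-0.099, 0.995, 0.0], [-0.008, -0.001, -1.0]]
force: [0.1, 0.2, -0.3]
opening: 0.0557
[0.5018813781015279, -0.03204767810987712, 0.11839152880899043] [-4.01662639 -0.38900587  0.01343604]
```

View pics/w17.png

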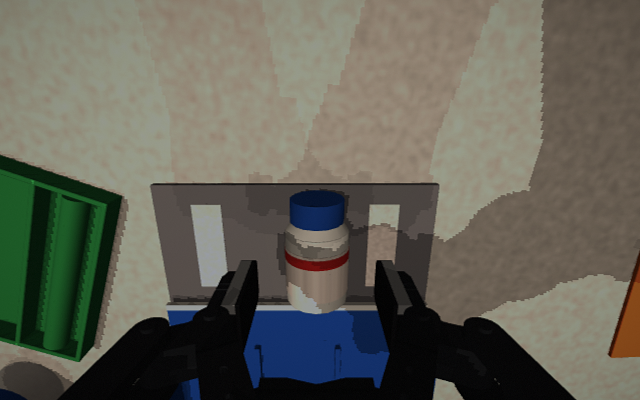

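```bash
python3 - <<'E'
from h import *
o=manip.get_obs(); print(o['eef_pos'])
print(px2w('w17',[(317,198)],.028).round(4),px2w('w17',[(317,229)],.0465).round(4),px2w('w17',[(317,312)],.05).round(4))
print(px2w('w17',[(289.5,215),(345,215),(286.5,270),(348.5,270)],.028).round(4))
E
```

```text
[ 0.49379658 -0.03283008  0.11663775]
[[ 0.4871 -0.0327  0.028 ]] [[ 0.5014 -0.0313  0.0465]] [[ 0.5608 -0.0253  0.05  ]]
[[ 0.501  -0.05    0.028 ]
 [ 0.4973 -0.0126  0.028 ]
 [ 0.5437 -0.0491  0.028 ]
 [ 0.5392 -0.0046  0.028 ]]
```

```bash
python3 -m crank '{"linear":[[0,0.001,-0.02],[0,0,-0.015],[0,0,0],[0,0,0]],"yaw":[0,0,0,0]}' 
python3 - <<'E'
from h import *
shot('wrist','w18'); print(load('w18')['eef_pos'],manip.get_obs()['eef_pos'])
E
```

```text
t: 11.93
eef_pos: [0.4982, -0.0311, 0.0798]
ee_rot: [[-0.995, -0.099, -0.002], [-0.099, 0.995, -0.0], [0.002, 0.0, -1.0]]
force: [0.1, 0.2, 0.6]
opening: 0.0559
[0.4981772931214291, -0.0311189686133381, 0.07976019448149801] [ 0.49871781 -0.03115584  0.08025975]
```

View pics/w18.png

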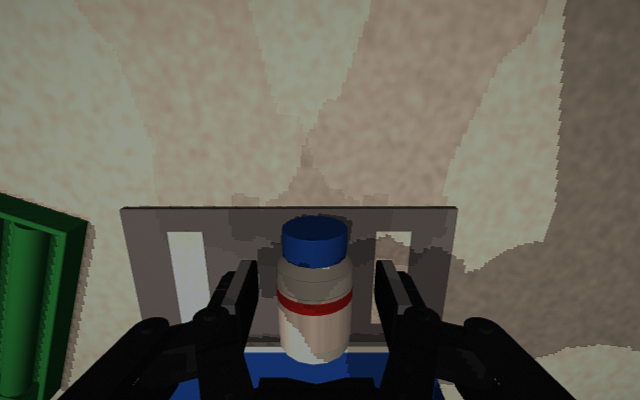

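```bash
python3 - <<'E'
from h import *
print(px2w('w18',[(315,228)],.028).round(4),px2w('w18',[(315,267)],.0465).round(4),px2w('w18',[(315,360)],.05).round(4))
print(px2w('w18',[(282.5,250),(347,250),(278,290),(352.5,290)],.028).round(4))
print(px2w('w18',[(121,208),(457,208)],.006))
E
```

```text
[[ 0.4879 -0.0325  0.028 ]] [[ 0.502  -0.031   0.0465]] [[ 0.5594 -0.0254  0.05  ]]
[[ 0.5033 -0.0497  0.028 ]
 [ 0.4997 -0.0129  0.028 ]
 [ 0.5302 -0.0506  0.028 ]
 [ 0.5257 -0.0062  0.028 ]]
[[ 0.49568169 -0.1523935   0.006     ]
 [ 0.47513046  0.05457778  0.006     ]]
```

```bash
python3 -m crank '{"linear":[[-0.0045,-0.0005,-0.015],[0,0,-0.02],[0,0,-0.012],[0,0,0],[0,0,0]],"yaw":[0,0,0,0,0]}' 0.05
python3 -m crank '{"linear":[[0,0,0],[0,0,0],[0,0,0],[0,0,0],[0,0,0]],"yaw":[0,0,0,0,0]}' 0.0362
python3 - <<'E'
from h import *
shot('wrist','w19'); print(load('w19')['eef_pos'],manip.get_obs()['force'],manip.get_obs()['opening'])
E
```

```text
t: 12.4
eef_pos: [0.4945, -0.0316, 0.0335]
ee_rot: [[-0.995, -0.099, -0.0], [-0.099, 0.995, -0.0], [0.0, -0.0, -1.0]]
force: [-0.1, -0.2, -0.4]
opening: 0.05
t: 12.82
eef_pos: [0.4947, -0.0317, 0.034]
ee_rot: [[-0.995, -0.099, 0.001], [-0.099, 0.995, -0.0], [-0.001, -0.0, -1.0]]
force: [-0.4, -0.3, 3.3]
opening: 0.0366
[0.49472701020675974, -0.0317320111382674, 0.033961560166890455] [-0.1538043  -0.70800016  4.08065071] 0.03682185075072172
```

View pics/w19.png

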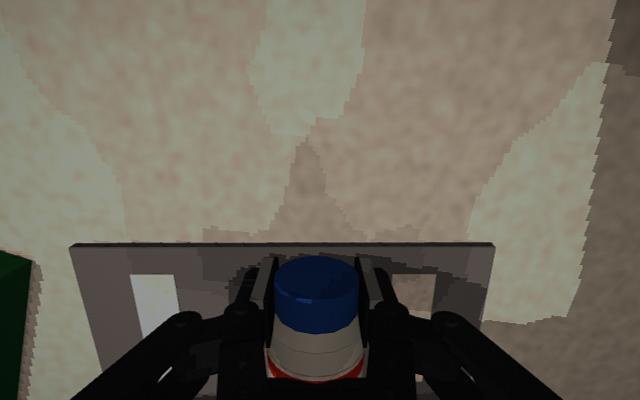

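```bash
python3 -m crank '{"linear":[[0,0,0.015],[0.01,0.001,0.015],[0.01,0.001,0.015],[0.01,0.001,0.01],[0,0,0]],"yaw":[0,0,0,0,0]}' 0.036
python3 -m crank '{"linear":[[0,0,0],[0,0,0]],"yaw":[0,0]}' 
python3 - <<'E'
from h import *
shot('wrist','w20');shot('side','s20'); print(load('w20')['eef_pos'],manip.get_obs()['force'],manip.get_obs()['opening'])
im=cv2.imread('pics/s20.png')[140:270,250:430]; a=cv2.convertScaleAbs(cv2.resize(im,None,fx=3,fy=3,interpolation=cv2.INTER_CUBIC),alpha=1.4)
b=cv2.resize(cv2.imread('pics/w20.png')[150:400,200:440],None,fx=1.04,fy=1.04); b=cv2.resize(b,(375,390));cv2.imwrite('pics/c20.png',np.hstack([a[:390],b])[:, :])
E
```

```text
t: 13.28
eef_pos: [0.528, -0.0282, 0.0902]
ee_rot: [[-0.995, -0.1, 0.007], [-0.1, 0.995, 0.0], [-0.007, -0.0, -1.0]]
force: [0.4, -0.5, -0.8]
opening: 0.0363
t: 13.45
eef_pos: [0.5226, -0.0286, 0.0876]
ee_rot: [[-0.995, -0.099, -0.003], [-0.099, 0.995, 0.0], [0.003, 0.0, -1.0]]
force: [-1.1, -0.7, -1.0]
opening: 0.0364
[0.5226029573609787, -0.028624163467543616, 0.0875860561125371] [-0.9921365   0.14020349 -1.07283502] 0.03611688041428994
```

```bash
python3 -c "
import cv2;i=cv2.imread('pics/c20.png');print(i.shape);cv2.imwrite('pics/c20b.png',cv2.resize(i,(800,int(i.shape[0]*800/i.shape[1]))))"
```

```text
(390, 915, 3)
```

View pics/c20b.png

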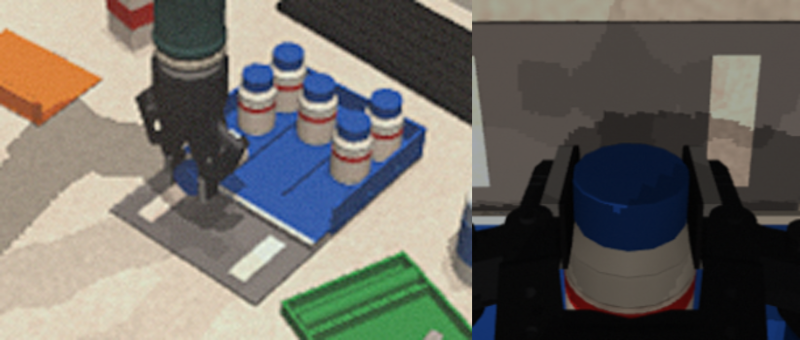

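```bash
cat > look.py <<'E'
from h import *
import sys
n=sys.argv[1]
shot('wrist','w'+n);shot('side','s'+n); o=manip.get_obs(); print(o['t'],load('w'+n)['eef_pos'],o['force'].round(2),round(o['opening'],4))
im=cv2.imread('pics/s'+n+'.png')[140:270,250:430]; a=cv2.convertScaleAbs(cv2.resize(im,(415,300),interpolation=cv2.INTER_CUBIC),alpha=1.4)
b=cv2.resize(cv2.imread('pics/w'+n+'.png')[100:400,160:480],(320,300)); b=cv2.convertScaleAbs(b,alpha=1.3)
cv2.imwrite('pics/c'+n+'.png',np.hstack([a,b]))
E
python3 -m crank '{"linear":[[0,0,0],[0,0,0],[0,0,0]],"yaw":[0,0,0]}' 0.0366
python3 look.py 21
```

```text
t: 13.8
eef_pos: [0.5236, -0.0287, 0.0879]
ee_rot: [[-0.995, -0.099, -0.001], [-0.099, 0.995, -0.0], [0.001, 0.0, -1.0]]
force: [-1.2, 0.6, -0.9]
opening: 0.0367
13.9 [0.5236390033622779, -0.028701210856382293, 0.08786323527161438] [-0.49 -1.17 -1.63] 0.0365
```

View pics/c21.png

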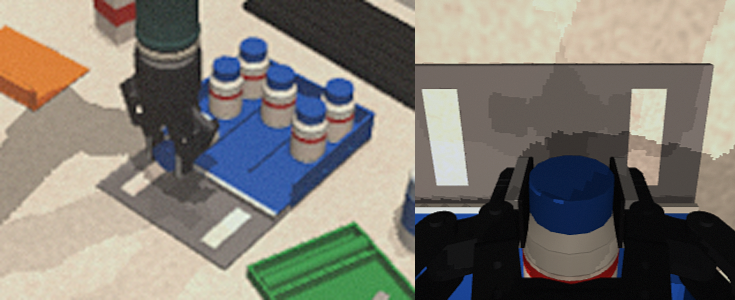

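```bash
python3 -m crank '{"linear":[[0,0,0],[0,0,0],[0,0,0]],"yaw":[0,0,0]}' 0.0368
python3 look.py 22
```

```text
t: 14.15
eef_pos: [0.5242, -0.0286, 0.0883]
ee_rot: [[-0.995, -0.099, 0.0], [-0.099, 0.995, 0.0], [-0.0, 0.0, -1.0]]
force: [0.2, 0.7, -1.7]
opening: 0.0367
14.25 [0.5242051148567413, -0.028628190065495794, 0.08830047692115979] [-0.31  0.46 -1.08] 0.0367
```

View pics/c22.png

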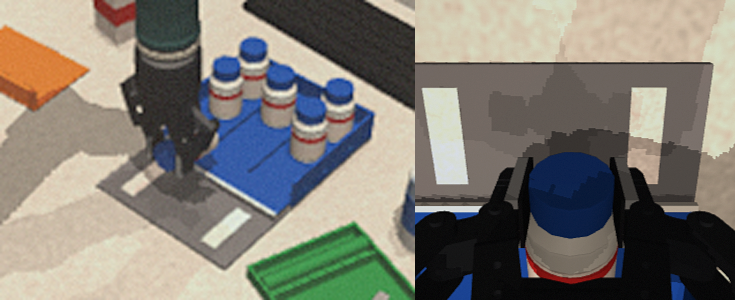

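```bash
python3 -m crank '{"linear":[[0,0,0],[0,0,0],[0,0,0]],"yaw":[0,0,0]}' 0.0369
python3 look.py 23
```

```text
t: 14.5
eef_pos: [0.5242, -0.0286, 0.0883]
ee_rot: [[-0.995, -0.099, 0.0], [-0.099, 0.995, -0.0], [-0.0, -0.0, -1.0]]
force: [0.1, -0.2, -0.5]
opening: 0.0368
14.6 [0.5242329146525074, -0.028621640820654184, 0.08831988710554822] [ 0.27 -0.41  0.02] 0.0371
```

View pics/c23.png

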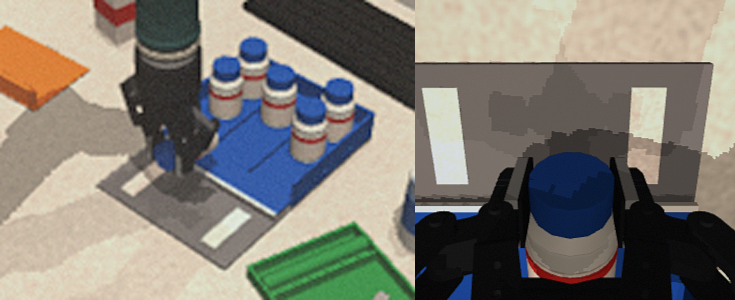

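```bash
python3 -m crank '{"linear":[[0,0,0],[0,0,0]],"yaw":[0,0]}' 0.0370
python3 look.py 24
```

```text
t: 14.77
eef_pos: [0.5244, -0.0286, 0.0884]
ee_rot: [[-0.995, -0.099, 0.0], [-0.099, 0.995, 0.0], [-0.0, -0.0, -1.0]]
force: [0.6, -0.4, 0.5]
opening: 0.037
14.8667 [0.5244033266833031, -0.02861092107369663, 0.08840421674605554] [-1.27 -0.04  0.07] 0.0375
```

View pics/c24.png

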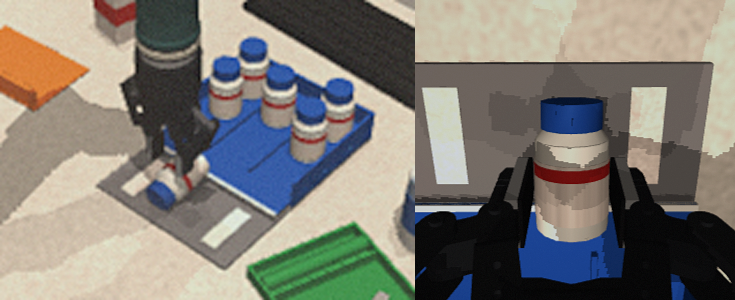

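```bash
python3 -m crank '{"linear":[[0,0,0.01],[-0.01,0,0.01],[-0.01,0,0.01],[0,0,0],[0,0,0]],"yaw":[0,0,0,0,0]}' 0.055
python3 look.py 25
```

```text
t: 15.28
eef_pos: [0.5045, -0.0287, 0.1192]
ee_rot: [[-0.995, -0.099, 0.002], [-0.099, 0.995, 0.0], [-0.002, -0.0, -1.0]]
force: [-0.1, 0.8, 0.3]
opening: 0.055
15.3833 [0.5045149145608518, -0.028667720792370042, 0.11916453865090951] [0.07 0.28 0.34] 0.0548
```

View pics/w25.png

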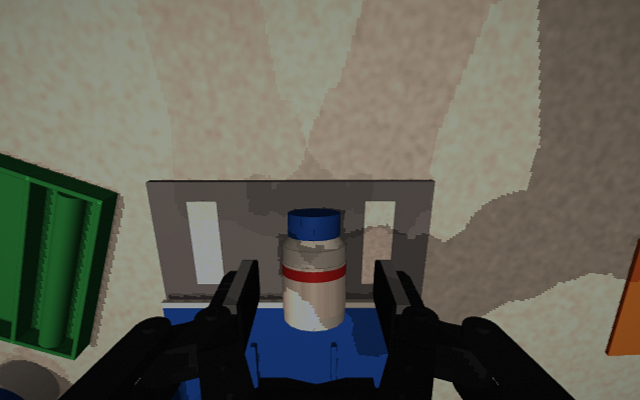

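```bash
python3 - <<'E'
from h import *
print(px2w('w25',[(314,213)],.035).round(4),px2w('w25',[(314,240)],.045).round(4),px2w('w25',[(314,330)],.058).round(4))
print(px2w('w25',[(288,225),(341,225),(283.5,290),(345.5,290)],.028).round(4))
E
```

```text
[[ 0.4977 -0.0304  0.035 ]] [[ 0.5123 -0.029   0.045 ]] [[ 0.5716 -0.0231  0.058 ]]
[[ 0.5108 -0.0472  0.028 ]
 [ 0.5072 -0.0109  0.028 ]
 [ 0.563  -0.0468  0.028 ]
 [ 0.5584 -0.0012  0.028 ]]
```

View pics/c25.png

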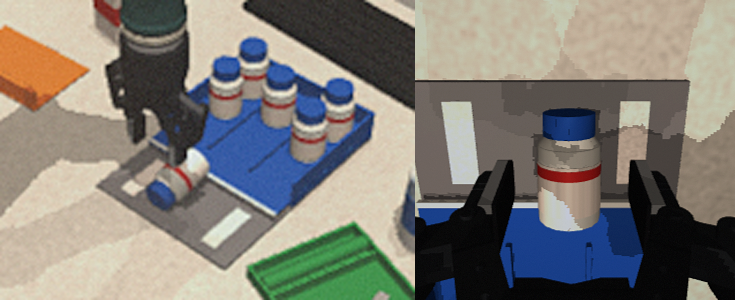

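```bash
python3 -m crank '{"linear":[[0.0005,-0.001,-0.03],[0,0,-0.03],[0,0,-0.018],[0,0,-0.007],[0,0,0]],"yaw":[0,0,0,0,0]}' 0.05
python3 -m crank '{"linear":[[0,0,0],[0,0,0],[0,0,0],[0,0,0],[0,0,0]],"yaw":[0,0,0,0,0]}' 0.0362
python3 look.py 26
```

```text
t: 15.8
eef_pos: [0.5041, -0.0296, 0.0314]
ee_rot: [[-0.995, -0.099, -0.003], [-0.099, 0.995, 0.0], [0.003, 0.0, -1.0]]
force: [-0.8, 0.5, 0.7]
opening: 0.05
t: 16.22
eef_pos: [0.5052, -0.0296, 0.0341]
ee_rot: [[-0.995, -0.099, 0.002], [-0.099, 0.995, -0.0], [-0.002, -0.0, -1.0]]
force: [-0.5, -0.5, -1.5]
opening: 0.0367
16.3167 [0.5051984924144144, -0.02962248677012518, 0.03408683232710041] [ 0.5   1.07 -1.1 ] 0.0361
```

View pics/c26.png

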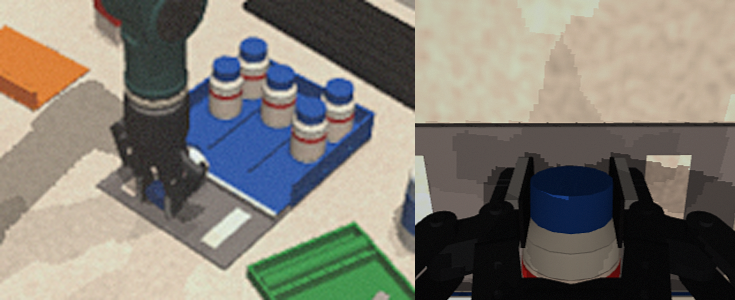

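```bash
python3 -m crank '{"linear":[[0,0,0.008],[-0.025,-0.0025,0],[-0.025,-0.0025,0],[0,0,-0.006],[0,0,0]],"yaw":[0,0,0,0,0]}' 0.0362
python3 -m crank '{"linear":[[0,0,0],[0,0,0.004],[0,0,0.004],[0.004,0.0004,0.004]],"yaw":[0,0,0,0]}' 0.0367
python3 look.py 27
```

```text
t: 16.73
eef_pos: [0.4525, -0.0349, 0.0354]
ee_rot: [[-0.995, -0.098, -0.003], [-0.098, 0.995, -0.0], [0.003, 0.0, -1.0]]
force: [1.0, -0.3, -1.2]
opening: 0.0366
t: 17.07
eef_pos: [0.4587, -0.0342, 0.0479]
ee_rot: [[-0.995, -0.099, -0.0], [-0.099, 0.995, -0.0], [0.0, 0.0, -1.0]]
force: [0.5, 0.6, -0.9]
opening: 0.0369
17.1667 [0.4587117352805114, -0.03423467649068779, 0.04786651823811185] [ 0.44 -0.56 -1.85] 0.0366
```

View pics/c27.png

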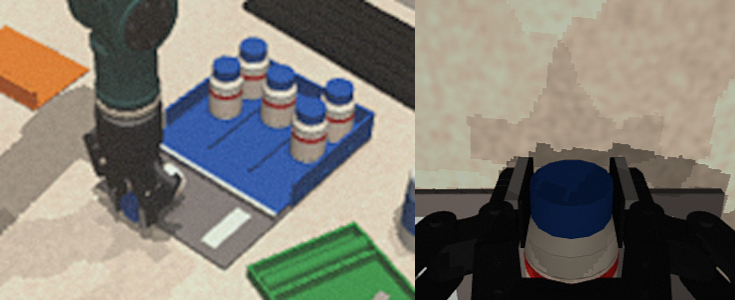

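```bash
sed -i "s/shot('wrist','w'+n);shot('side','s'+n)/shot('wrist','w'+n)/; s/^im=.*$//; s/np.hstack(\[a,b\])/b/" look.py; cat look.py | tail -4
python3 -m crank '{"linear":[[0.01,0.001,0.01],[0.01,0.001,0.01],[0.01,0.001,0.01],[0,0,0.01],[0,0,0]],"yaw":[0,0,0,0,0]}' 0.0367
python3 look.py 28
```

```text
shot('wrist','w'+n); o=manip.get_obs(); print(o['t'],load('w'+n)['eef_pos'],o['force'].round(2),round(o['opening'],4))

b=cv2.resize(cv2.imread('pics/w'+n+'.png')[100:400,160:480],(320,300)); b=cv2.convertScaleAbs(b,alpha=1.3)
cv2.imwrite('pics/c'+n+'.png',b)
t: 17.58
eef_pos: [0.4902, -0.0311, 0.089]
ee_rot: [[-0.995, -0.099, 0.004], [-0.099, 0.995, 0.0], [-0.004, -0.0, -1.0]]
force: [-1.1, -1.1, -0.5]
opening: 0.0368
17.6333 [0.49021944024192393, -0.031145329462373035, 0.08895829522974348] [ 0.43  0.05 -1.51] 0.0367
```

View pics/c28.png

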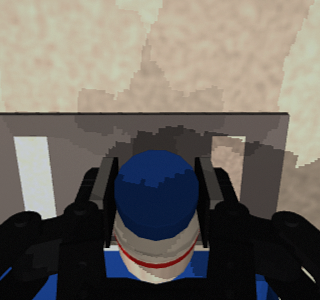

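```bash
python3 -m crank '{"linear":[[0,0,0.012],[0,0,0.006],[0,0,0]],"yaw":[0,0,0]}' 0.0367
python3 look.py 29
```

```text
t: 17.88
eef_pos: [0.4883, -0.0314, 0.1058]
ee_rot: [[-0.995, -0.099, 0.0], [-0.099, 0.995, -0.0], [-0.0, -0.0, -1.0]]
force: [0.4, -0.1, -1.4]
opening: 0.0367
17.9333 [0.48825515977627854, -0.03136715495854042, 0.10581089507344646] [-0.38 -0.04 -0.9 ] 0.0368
```

View pics/c29.png

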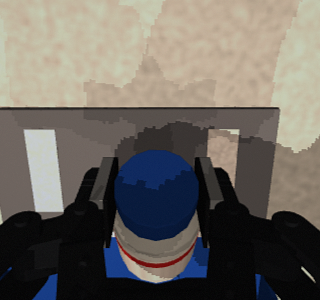

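```bash
cat > tilt.py <<'E'
from h import *
import sys
n=sys.argv[1]; pz=float(sys.argv[2]); b=cv2.imread('pics/w'+n+'.png')
d=load('w'+n); p=np.array(d['eef_pos']); xh=-np.array(d['ee_rot'])[:,0]; xh[2]=0; yh=np.array([-xh[1],xh[0],0])
outs=[]
for th in map(float,sys.argv[3:]):
    t=np.radians(th); ax=-xh*np.cos(t)+np.array([0,0,1])*np.sin(t) # foot->cap
    piv=p-[0,0,pz]; im=b.copy(); e2=np.cross(ax,yh)
    for h,r,c in [(76,18.5,(0,255,0)),(60,18.5,(0,255,255)),(54,22,(255,255,0)),(0,22,(255,0,255))]:
        a=np.linspace(0,2*np.pi,40); C=piv+ax*(h-68)/1000+r/1000*(np.cos(a)[:,None]*yh+np.sin(a)[:,None]*e2)
        cv2.polylines(im,[w2px('w'+n,C).round().astype(np.int32)],True,c,1)
    outs.append(im[150:400,200:430])
cv2.imwrite('pics/tilt'+n+'.png',cv2.convertScaleAbs(np.hstack(outs),alpha=1.4))
E
python3 tilt.py 29 0.007 45 55 65
```

```text
(no output)
```

View pics/tilt29.png

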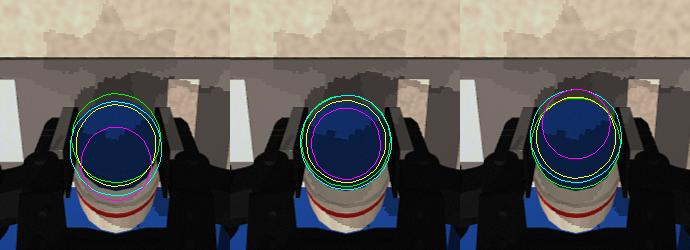

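```bash
python3 tilt.py 29 0.012 15 22 30
```

```text
(no output)
```

View pics/tilt29.png

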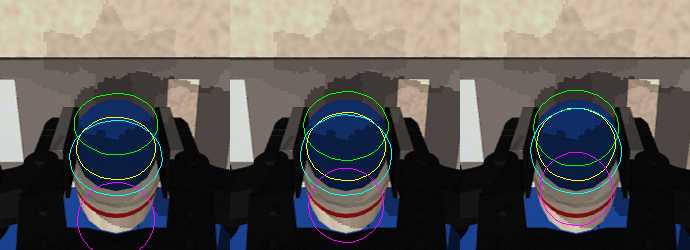

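```bash
python3 -m crank '{"linear":[[0.014,0.0014,0.014],[0.01,0.001,0.008],[0.006,0.0006,0.004],[0.002,0,0],[0,0,0]],"yaw":[0,0,0,0,0]}' 0.0367
python3 look.py 30; python3 tilt.py 30 0.014 20 30 40
```

```text
t: 18.35
eef_pos: [0.5207, -0.0282, 0.1308]
ee_rot: [[-0.995, -0.099, -0.001], [-0.099, 0.995, 0.0], [0.001, 0.0, -1.0]]
force: [0.5, 0.2, -1.0]
opening: 0.0368
18.4 [0.5206533360517637, -0.02818222218047341, 0.1308245710805781] [-0.03 -0.23 -1.41] 0.0367
```

View pics/tilt30.png

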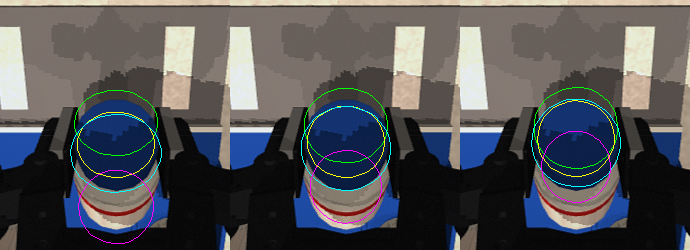

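```bash
python3 -m crank '{"linear":[[-0.006,-0.0006,-0.009],[-0.01,-0.001,-0.012],[-0.01,-0.001,-0.012],[-0.006,-0.0006,-0.007],[0,0,0]],"yaw":[0,0,0,0,0]}' 0.0366
python3 -m crank '{"linear":[[0,0,0.014],[0,0,0.012],[0,0,0.004],[0,0,0]],"yaw":[0,0,0,0]}' 0.0368
python3 look.py 31; python3 tilt.py 31 0.014 25 35 45
python3 - <<'E'
from h import *
shot('side','s31'); im=cv2.imread('pics/s31.png')[150:270,270:410]; cv2.imwrite('pics/s31c.png',cv2.convertScaleAbs(cv2.resize(im,None,fx=4,fy=4,interpolation=cv2.INTER_CUBIC),alpha=1.4))
E
```

```text
t: 18.82
eef_pos: [0.4845, -0.0317, 0.0895]
ee_rot: [[-0.995, -0.098, -0.007], [-0.098, 0.995, -0.0], [0.007, 0.001, -1.0]]
force: [-0.8, 0.3, -0.6]
opening: 0.0364
t: 19.15
eef_pos: [0.4899, -0.0314, 0.1224]
ee_rot: [[-0.995, -0.099, 0.003], [-0.099, 0.995, 0.0], [-0.003, -0.0, -1.0]]
force: [0.4, -0.6, -0.7]
opening: 0.0366
19.2 [0.48990465760963653, -0.031419989137854494, 0.12238241182000532] [ 0.7   0.05 -1.  ] 0.0371
```

View pics/tilt31.png

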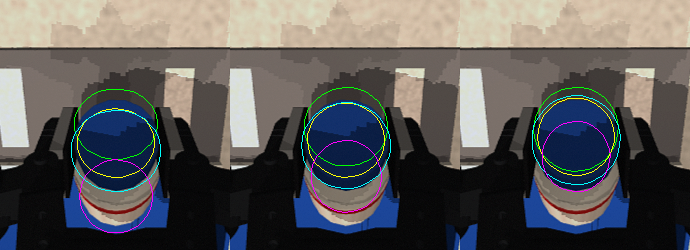

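View pics/s31c.png

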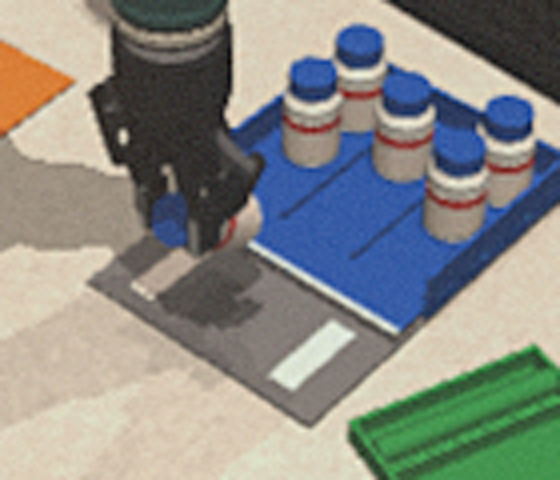

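```bash
python3 -m crank '{"linear":[[0,0,-0.01],[0,0,-0.014],[0,0,-0.01],[0.01,0.001,0.012],[0.01,0.001,0.006]],"yaw":[0,0,0,0,0]}' 0.0369
python3 look.py 32; python3 tilt.py 32 0.014 25 35 45
```

```text
t: 19.67
eef_pos: [0.5069, -0.0296, 0.1036]
ee_rot: [[-0.995, -0.099, -0.005], [-0.099, 0.995, -0.0], [0.005, 0.0, -1.0]]
force: [0.1, -0.4, -1.3]
opening: 0.0367
19.7167 [0.5069288531742793, -0.029574689013442675, 0.10357646885938139] [ 2.36  0.61 -0.28] 0.0371
```

View pics/tilt32.png

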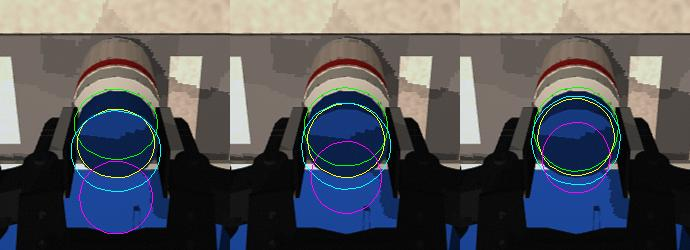

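```bash
python3 tilt.py 32 0.012 100 115 130
```

```text
(no output)
```

View pics/tilt32.png

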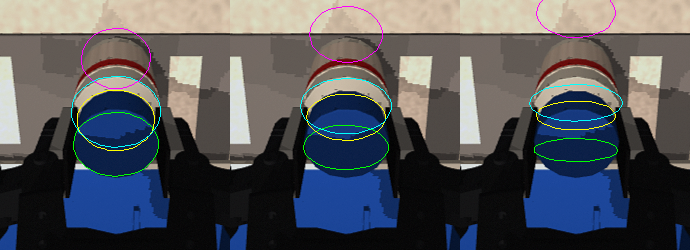

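```bash
python3 -m crank '{"linear":[[0,0,0],[0,0,0]],"yaw":[0,0]}' 0.0364
python3 look.py 33; python3 tilt.py 33 0.014 90 95 100
```

```text
t: 19.88
eef_pos: [0.5078, -0.0294, 0.1044]
ee_rot: [[-0.995, -0.099, -0.002], [-0.099, 0.995, -0.0], [0.002, 0.0, -1.0]]
force: [0.2, 0.0, -0.8]
opening: 0.0369
19.9333 [0.50775592531141, -0.02941276717732071, 0.10437193190824932] [ 0.06  0.34 -0.98] 0.0367
```

View pics/tilt33.png

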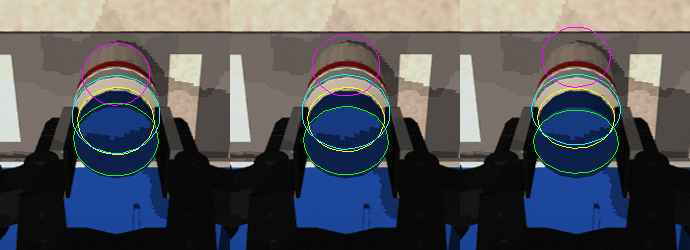

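```bash
python3 -m crank '{"linear":[[0,0,0.012],[0.012,0,0.01],[0.024,-0.0005,0],[0.03,-0.0005,0],[0.03,-0.001,0]],"yaw":[0,0,0,0,0]}' 0.0362
python3 -m crank '{"linear":[[0.024,-0.001,0],[0.014,0,0],[0.007,0,0],[0,0,0],[0,0,0]],"yaw":[0,0,0,0,0]}' 0.0362
python3 look.py 34; python3 tilt.py 34 0.014 85 90 95
```

```text
t: 20.35
eef_pos: [0.6038, -0.0314, 0.1267]
ee_rot: [[-0.995, -0.099, -0.003], [-0.099, 0.995, 0.0], [0.003, 0.0, -1.0]]
force: [0.2, 1.0, -0.8]
opening: 0.0363
t: 20.77
eef_pos: [0.6478, -0.0325, 0.1264]
ee_rot: [[-0.995, -0.099, -0.003], [-0.099, 0.995, -0.0], [0.003, 0.0, -1.0]]
force: [-1.1, -0.3, -1.4]
opening: 0.036
20.8167 [0.6478315255861632, -0.0324716517923099, 0.12635514692987151] [ 0.42 -0.67 -1.49] 0.0368
```

View pics/tilt34.png

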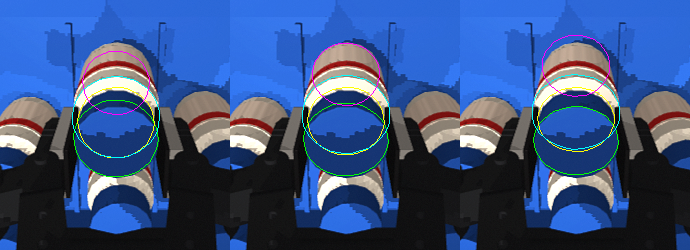

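View pics/w34.png

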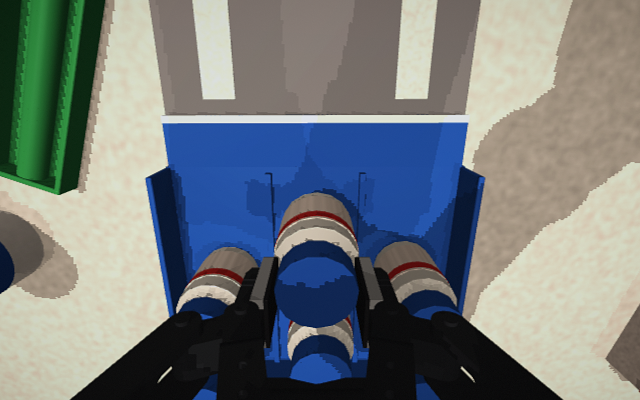

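```bash
python3 -m crank '{"linear":[[0,0,-0.01],[0,0,-0.008],[0,0,-0.004],[0,0,0],[0,0,0]],"yaw":[0,0,0,0,0]}' 0.0362
python3 -m crank '{"linear":[[0,0,-0.002],[0,0,0],[0,0,-0.001],[0,0,0],[0,0,0]],"yaw":[0,0,0,0,0]}' 0.0362
python3 look.py 35; python3 tilt.py 35 0.014 85 90 95
```

```text
t: 21.23
eef_pos: [0.649, -0.0324, 0.1046]
ee_rot: [[-0.995, -0.099, -0.002], [-0.099, 0.995, 0.0], [0.002, 0.0, -1.0]]
force: [0.4, -0.3, -1.4]
opening: 0.0363
t: 21.65
eef_pos: [0.6498, -0.0324, 0.1024]
ee_rot: [[-0.995, -0.099, 0.0], [-0.099, 0.995, 0.0], [-0.0, -0.0, -1.0]]
force: [-0.1, -0.1, -1.7]
opening: 0.0367
21.7 [0.6497895481887523, -0.03243006525978259, 0.1024094535018265] [-0.66 -0.38 -0.11] 0.0365
```

View pics/tilt35.png

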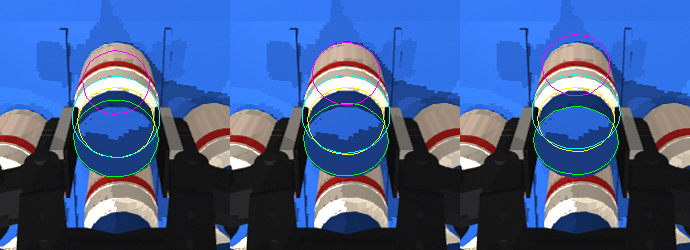

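Lower in 1.5 mm steps until the force shows contact.

```bash
for i in 1; do python3 -m crank '{"linear":[[0,0,-0.0015],[0,0,0],[0,0,-0.0015],[0,0,0],[0,0,0]],"yaw":[0,0,0,0,0]}' 0.0362; done | egrep 'eef_pos|force|open'
python3 -m crank '{"linear":[[0,0,-0.001],[0,0,0],[0,0,0]],"yaw":[0,0,0]}' 0.0362 | egrep 'eef_pos|force|open'
python3 look.py 36
```

```text
eef_pos: [0.6496, -0.0324, 0.0991]
force: [0.0, -0.1, -0.8]
opening: 0.0363
eef_pos: [0.6497, -0.0324, 0.0982]
force: [0.3, -0.5, -0.5]
opening: 0.0363
22.4167 [0.6496842489919252, -0.03241178191333839, 0.09824971663831043] [-0.3   0.25 -0.64] 0.0362
```

```bash
for i in 1; do python3 -m crank '{"linear":[[0,0,-0.001],[0,0,0],[0,0,-0.001],[0,0,0],[0,0,0]],"yaw":[0,0,0,0,0]}' 0.0362; done | egrep 'eef_pos|force|open'
python3 -m crank '{"linear":[[0,0,-0.001],[0,0,0],[0,0,0]],"yaw":[0,0,0]}' 0.0362 | egrep 'eef_pos|force|open'
python3 look.py 37; python3 tilt.py 37 0.014 85 90 95
```

```text
eef_pos: [0.65, -0.0325, 0.0976]
force: [-2.5, 1.5, 6.8]
opening: 0.0366
eef_pos: [0.6501, -0.0324, 0.0975]
force: [-3.5, 0.2, 13.2]
opening: 0.0362
23.1333 [0.6500613650776228, -0.03244237424613989, 0.09748430470628199] [-3.74  0.23 13.58] 0.0368
```

View pics/tilt37.png

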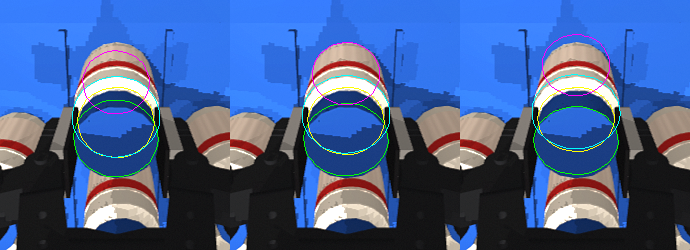

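```bash
python3 -m crank '{"linear":[[0,0,0.001],[0,0,0.001],[0,0,0]],"yaw":[0,0,0]}' 0.0366| egrep 'eef_pos|force|open'
python3 -m crank '{"linear":[[0,0,0],[0,0,0],[0,0,0],[0,0,0]],"yaw":[0,0,0,0]}' 0.048| egrep 'eef_pos|force|open'
python3 look.py 38; python3 tilt.py 38 0.014 85 90 95
```

```text
eef_pos: [0.6498, -0.0324, 0.0975]
force: [-1.3, 0.1, 4.2]
opening: 0.0368
eef_pos: [0.6497, -0.0324, 0.097]
force: [-0.1, 0.6, -0.1]
opening: 0.0479
23.7667 [0.6497036287274371, -0.03240651181167157, 0.09701270320365565] [-0.18  0.94 -0.51] 0.0482
```

View pics/tilt38.png

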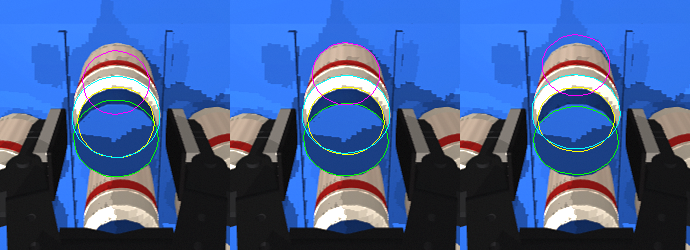

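```bash
python3 -m crank '{"linear":[[0,0,0.008],[0,0,0.02],[0,0,0.03],[0,0,0.03],[-0.02,0,0.03]],"yaw":[0,0,0,0,0]}' | egrep 'eef_pos|force|open'
python3 -m crank '{"linear":[[-0.03,0,0.01],[-0.03,0,0],[-0.03,0,0],[0,0,0]],"yaw":[0,0,0,0]}' | egrep 'eef_pos|force|open'
python3 look.py 39
python3 - <<'E'
from h import *
for n in ('side','top'): shot(n,n+'39')
a=cv2.imread('pics/side39.png')[150:260,290:430];b=cv2.imread('pics/top39.png')[100:225,280:380]
cv2.imwrite('pics/st39.png',cv2.convertScaleAbs(np.hstack([cv2.resize(a,(480,377)),cv2.resize(b,(302,377))]),alpha=1.4))
E
```

```text
eef_pos: [0.6334, -0.0321, 0.2175]
force: [0.4, 0.7, 1.3]
opening: 0.0481
eef_pos: [0.5319, -0.0329, 0.2253]
force: [-0.6, -0.1, -0.6]
opening: 0.0482
24.5667 [0.5319394123765766, -0.03294393766937234, 0.22530305488039654] [0.18 0.32 0.07] 0.048
```

View pics/w39.png

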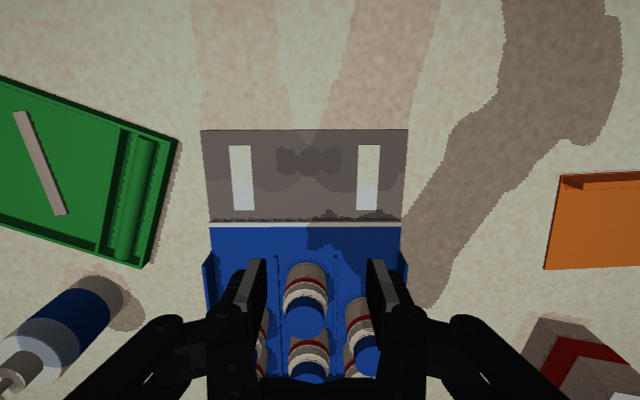

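View pics/st39.png

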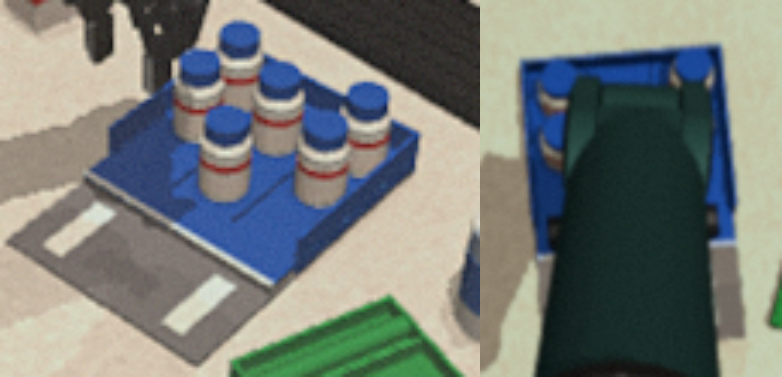

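```bash
python3 - <<'E'
from h import *
im=cv2.imread('pics/w39.png'); hsv=cv2.cvtColor(im,cv2.COLOR_BGR2HSV)
O=np.array([.635,-.0335]);a=np.radians(5.66);E=np.array([[np.cos(a),-np.sin(a)],[np.sin(a),np.cos(a)]])
p=px2w('w39',[(306.5,319)],.093)[0]; print('wrist cap top',p,((p[:2]-O)@E).round(4))
# side: cap top center in st39 ~ (230,118) -> px
u=(230*140/480+290,120*110/377+150); p=px2w('side39',[u],.093)[0]; print('side',u,p,((p[:2]-O)@E).round(4))
u=(225*140/480+290,188*110/377+150); p=px2w('side39',[u],.020)[0]; print('side foot',p,((p[:2]-O)@E).round(4))
T=px2w('w39',[(200,129.5),(408,129.5)],.006); L=px2w('w39',[(208.5,222.5),(407.5,222.5)],.017)
print(T.mean(0),L.mean(0))
# plate
print(px2w('w39',[(543.5,269)],.004),px2w('w39',[(561,173),(567,187)],.034))
E
```

```text
wrist cap top [ 0.6445509  -0.03016101  0.093     ] [0.0098 0.0024]
side (357.0833333333333, 185.0132625994695) [ 0.64619819 -0.03999385  0.093     ] [ 0.0105 -0.0076]
side foot [ 0.64173355 -0.04230495  0.02      ] [ 0.0058 -0.0094]
[ 0.48532692 -0.04912482  0.006     ] [ 0.58063069 -0.0361968   0.017     ]
[[0.61704727 0.24258748 0.004     ]] [[0.4991132  0.20137853 0.034     ]
 [0.51212165 0.21187354 0.034     ]]
```

```bash
python3 - <<'E'
from h import *
print(manip.get_obs()['qpos'].round(1))
E
python3 -m crank '{"linear":[[0,0.02,0],[-0.003,0.035,0],[-0.003,0.035,0],[-0.003,0.035,0],[-0.003,0.035,0]],"yaw":[-6.7,-6.7,-6.7,-6.7,-6.7]}' 0.05
python3 -m crank '{"linear":[[-0.003,0.035,0],[-0.003,0.035,0],[-0.003,0.035,0],[-0.003,0.035,0],[-0.003,0.03,-0.01]],"yaw":[-6.7,-6.7,-6.7,-6.7,-6.7]}' 0.04
python3 -m crank '{"linear":[[-0.003,0.01,-0.03],[-0.003,0.005,-0.03],[0,0,-0.02],[0,0,0]],"yaw":[-6.7,-6.7,-6.7,0]}' 0.04
python3 -c "
from h import *
print(manip.get_obs()['qpos'].round(1))"
```

```text
[ -5.2  23.1   5.1 117.7  -3.2  39.2  97.6]
t: 25.08
eef_pos: [0.5294, 0.1297, 0.2256]
ee_rot: [[-0.882, 0.472, 0.002], [0.472, 0.882, 0.0], [-0.002, 0.001, -1.0]]
force: [0.9, 0.2, 0.3]
opening: 0.0498
t: 25.5
eef_pos: [0.5149, 0.3025, 0.217]
ee_rot: [[-0.477, 0.879, 0.005], [0.879, 0.477, 0.004], [0.001, 0.006, -1.0]]
force: [0.9, 0.5, 1.1]
opening: 0.0401
t: 25.83
eef_pos: [0.5047, 0.3137, 0.131]
ee_rot: [[-0.151, 0.989, -0.005], [0.989, 0.151, -0.004], [-0.003, -0.006, -1.0]]
force: [0.1, 0.0, -0.1]
opening: 0.0402
[-52.4  36.4  23.1 114.9 -24.6  33.9  -3.8]
```

```bash
python3 -m crank '{"linear":[[0,0,0],[0,0,0]],"yaw":[0,0]}'|grep eef
python3 -c "
from h import *
shot('wrist','w40');print(load('w40')['eef_pos'])"
```

```text
eef_pos: [0.5085, 0.313, 0.1363]
[0.5084895708471133, 0.3129542627255409, 0.13631556082162435]
```

View pics/w40.png

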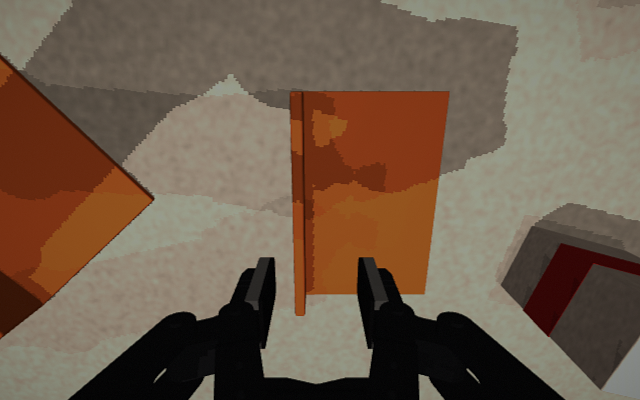

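```bash
python3 - <<'E'
from h import *
P=px2w('w40',[(297,94),(300.5,314)],.034); print(P,P.mean(0),np.linalg.norm(P[0]-P[1])); d=P[0]-P[1]; print(np.degrees(np.arctan2(d[1],d[0]))-90)
B=px2w('w40',[(449.5,92),(425,294)],.004); print(B,B.mean(0),np.linalg.norm(B[0]-B[1])); d=B[0]-B[1]; print(np.degrees(np.arctan2(d[1],d[0]))-90)
R=np.array(load('w40')['ee_rot']); print('tool y heading',np.degrees(np.arctan2(R[1,1],R[0,1])))
E
```

```text
[[0.48558172 0.39287517 0.034     ]
 [0.51046958 0.22798981 0.034     ]] [0.49802565 0.31043249 0.034     ] 0.16675307223919125
8.583454883912722
[[0.59248858 0.41036852 0.004     ]
 [0.61874032 0.24266189 0.004     ]] [0.60561445 0.32651521 0.004     ] 0.16974883367975668
8.896528090232394
tool y heading 8.697422675697394
```

```bash
python3 -m crank '{"linear":[[-0.006,-0.001,-0.02],[-0.0048,-0.001,-0.03],[0,0,-0.024],[0,0,-0.008],[0,0,0]],"yaw":[0,0,0,0,0]}' 0.035 | egrep 'eef|force'
python3 -m crank '{"linear":[[0,0,0],[0,0,0]],"yaw":[0,0]}' | egrep 'eef|force'
python3 -c "
from h import *
shot('wrist','w41');print(load('w41')['eef_pos'])"
```

```text
eef_pos: [0.4962, 0.3102, 0.053]
force: [0.1, 0.1, 0.5]
eef_pos: [0.4977, 0.311, 0.0551]
force: [-0.2, 0.4, -0.1]
[0.49767649157183036, 0.3110328297698874, 0.0551265602306304]
```

View pics/w41.png

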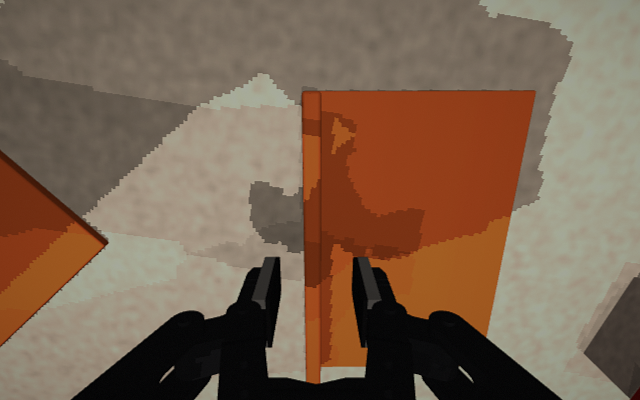

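Lip centred between the fingers. Lower and close.

```bash
python3 -m crank '{"linear":[[0,0,-0.012],[0,0,-0.009],[0,0,0],[0,0,0]],"yaw":[0,0,0,0]}' 0.035 | egrep 'eef|force'
python3 -m crank '{"linear":[[0,0,0],[0,0,0],[0,0,0],[0,0,0],[0,0,0]],"yaw":[0,0,0,0,0]}' 0.0 | egrep 'eef|force|open'
python3 -c "
from h import *
shot('wrist','w42');print(load('w42')['eef_pos'])"
```

```text
eef_pos: [0.4953, 0.3103, 0.0315]
force: [-0.7, -1.3, 0.8]
eef_pos: [0.4961, 0.3106, 0.0325]
force: [0.2, 0.3, 0.9]
opening: 0.0069
[0.4960687941154208, 0.31062905375296407, 0.03251209482663522]
```

View pics/w42.png

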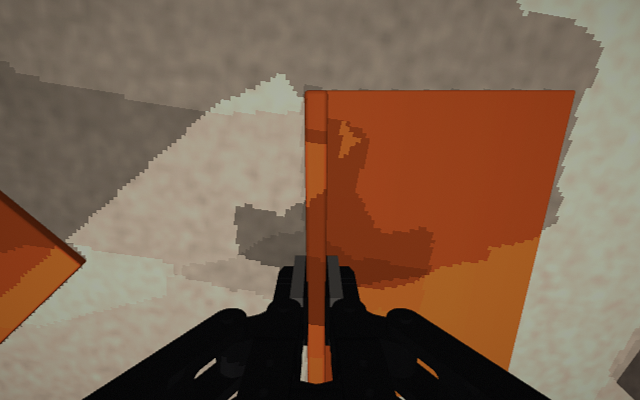

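```bash
python3 -m crank '{"linear":[[0,0,0.01],[0,0,0.016],[-0.003,-0.016,0.014],[-0.004,-0.03,0],[-0.004,-0.036,0]],"yaw":[0,0,0,-0.3,-0.4]}' 0.0 | egrep 'eef|force|open'
python3 -m crank '{"linear":[[-0.004,-0.036,0],[-0.004,-0.036,0],[-0.004,-0.036,0],[-0.004,-0.036,0],[-0.004,-0.036,0]],"yaw":[-0.4,-0.4,-0.4,-0.4,-0.4]}' | egrep 'eef|force|open'
python3 -m crank '{"linear":[[-0.003,-0.036,0],[-0.002,-0.03,0],[0,-0.02,0],[0,-0.01,0],[0,0,0]],"yaw":[-0.2,0,0,0,0]}' | egrep 'eef|force|open'
python3 -m crank '{"linear":[[0,-0.002,0],[0,0,0]],"yaw":[0,0]}' | egrep 'eef|force|open'
python3 -c "
from h import *
shot('wrist','w43');shot('side','s43');d=load('w43');print(d['eef_pos']); R=np.array(d['ee_rot']); print(np.degrees(np.arctan2(R[1,1],R[0,1])))"
```

```text
eef_pos: [0.4857, 0.2312, 0.0736]
force: [-0.5, -0.4, -1.6]
opening: 0.0071
eef_pos: [0.4646, 0.0471, 0.0729]
force: [0.4, 0.7, -1.5]
opening: 0.0069
eef_pos: [0.4601, -0.0501, 0.0728]
force: [1.0, 0.1, -0.8]
opening: 0.0068
eef_pos: [0.4602, -0.0479, 0.0724]
force: [0.2, 0.6, -0.9]
opening: 0.0068
[0.46022675490347126, -0.047873837216559696, 0.07238119748340897]
5.820486581090818
```

View pics/w43.png

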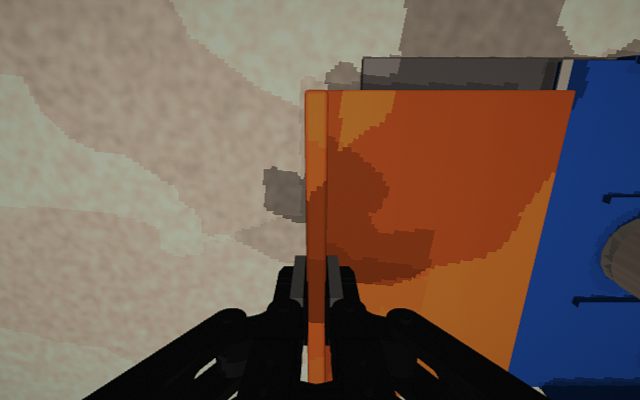

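View pics/s43.png

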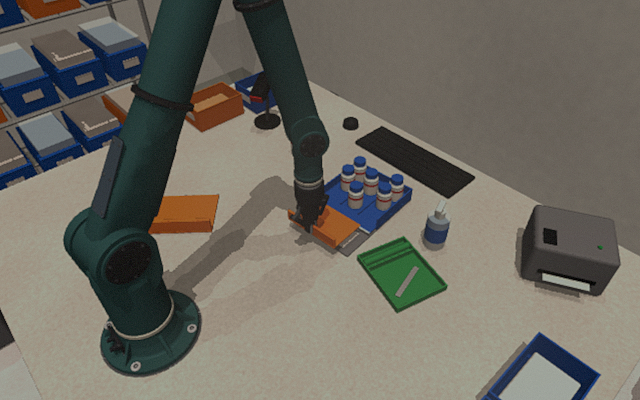

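```bash
cat > pl.py <<'E'
from h import *
O=np.array([.635,-.0335]);a=np.radians(5.66);E=np.array([[np.cos(a),-np.sin(a)],[np.sin(a),np.cos(a)]])
tr=lambda p:((np.atleast_2d(p)[:,:2]-O)@E*1000).round(1)
E
python3 - <<'E'
from pl import *
print('BL plate',tr(px2w('w43',[(575,90.5)],.044)),'lip L', tr(px2w('w43',[(316,91)],.074)),'another back pt',tr(px2w('w43',[(541,240)],.044)))
print('tray FL',tr(px2w('w43',[(362,57)],.006)),'lap L front',tr(px2w('w43',[(562,60)],.017)))
print('TCP',tr(load('w43')['eef_pos']))
print('w42 BL rel', px2w('w42',[(575,90.5)],.004))
E
```

```text
BL plate [[-65.2  87.8]] lip L [[-174.3   87.2]] another back pt [[-64.   18.6]]
tray FL [[-150.7  103.9]] lap L front [[-55.1 101.8]]
TCP [[-175.3    2.9]]
w42 BL rel [[0.59269226 0.41060572 0.004     ]]
```

```bash
python3 -m crank '{"linear":[[0,-0.0025,-0.012],[0,0,-0.012],[0,0,-0.006],[0,0,0],[0,0,0]],"yaw":[0,0,0,0,0]}' 0.0 | egrep 'eef|force|open'
python3 -m crank '{"linear":[[0,0,-0.002],[0,0,0],[0,0,0]],"yaw":[0,0,0]}' 0.0 | egrep 'eef|force|open'
python3 -c "
from h import *
shot('wrist','w44');shot('side','s44');d=load('w44');print(d['eef_pos'])
im=cv2.imread('pics/s44.png')[170:260,280:420]; cv2.imwrite('pics/s44c.png',cv2.convertScaleAbs(cv2.resize(im,None,fx=5,fy=5,interpolation=cv2.INTER_CUBIC),alpha=1.4))"
```

```text
eef_pos: [0.4598, -0.0511, 0.0421]
force: [0.3, -0.0, -0.1]
opening: 0.0074
eef_pos: [0.4601, -0.0518, 0.0406]
force: [0.0, 0.7, -1.8]
opening: 0.0068
[0.4601017468255873, -0.051804223930688384, 0.04059490920098409]
```

View pics/w44.png

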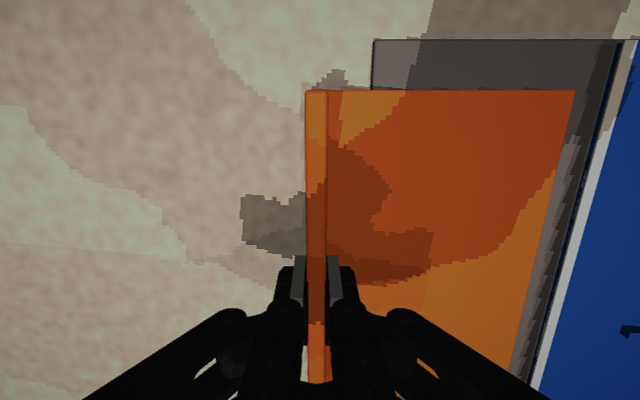

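View pics/s44c.png

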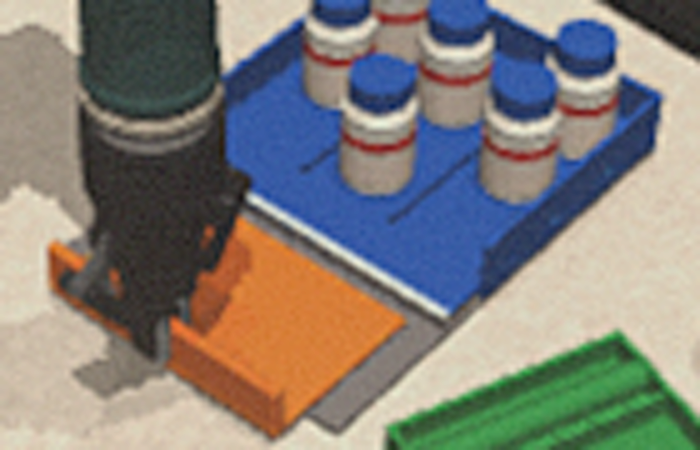

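```bash
python3 - <<'E'
from pl import *
print('plate back',tr(px2w('w44',[(574.5,91),(541.5,235),(511,368)],.0115)))
print('lap',tr(px2w('w44',[(624,45),(581,219),(540,381)],.017)))
print('tray FL',tr(px2w('w44',[(373,40)],.006)), 'TCP',tr(load('w44')['eef_pos']))
im=cv2.imread('pics/w44.png')[30:390,480:640]; cv2.imwrite('pics/w44c.png',cv2.convertScaleAbs(cv2.resize(im,None,fx=1.66,fy=1.66),alpha=1.5))
E
```

```text
plate back [[-65.2  83.4]
 [-64.3  16.8]
 [-63.2 -66.2]]
lap [[-54.3 100.4]
 [-51.9  27.4]
 [-49.3 -69.9]]
tray FL [[-150.8  103.6]] TCP [[-175.9   -1. ]]
```

View pics/w44c.png

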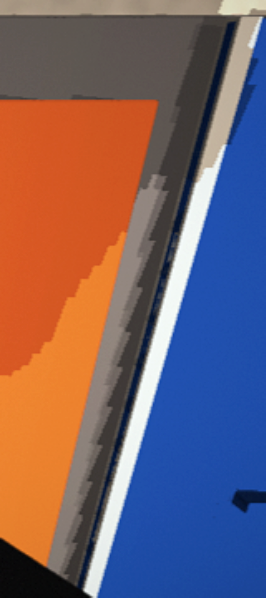

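```bash
python3 -m crank '{"linear":[[0,0,-0.0015],[0,0,0],[0.003,0.0003,0],[0.003,0.0003,0],[0,0,0]],"yaw":[0,0,0,0,0]}' 0.0 | egrep 'eef|force|open'
python3 -m crank '{"linear":[[0.003,0.0003,0],[0.002,0.0002,0],[0.002,0.0002,0],[0,0,0],[0,0,0]],"yaw":[0,0,0,0,0]}' 0.0 | egrep 'eef|force|open'
python3 -c "
from h import *
shot('wrist','w45');shot('side','s45');d=load('w45');print(d['eef_pos'])
im=cv2.imread('pics/w45.png')[30:390,440:640]; cv2.imwrite('pics/w45c.png',cv2.convertScaleAbs(cv2.resize(im,None,fx=1.66,fy=1.66),alpha=1.5))"
```

```text
eef_pos: [0.4673, -0.0513, 0.0388]
force: [-0.4, 0.4, -0.9]
opening: 0.0072
eef_pos: [0.4731, -0.0506, 0.0388]
force: [0.3, 0.0, -0.8]
opening: 0.0068
[0.47308233658312915, -0.050571160950081705, 0.03878734922822349]
```

View pics/w45c.png

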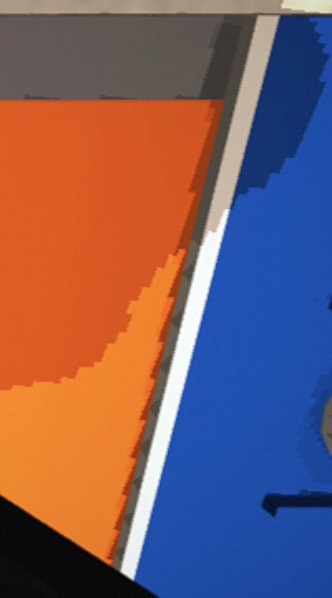

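```bash
python3 -m crank '{"linear":[[0.003,0.0003,0],[0.003,0.0003,0],[0,0,0]],"yaw":[0,0,0]}' 0.0 | egrep 'eef|force|open'
python3 -m crank '{"linear":[[0.003,0.0003,0],[0.003,0.0003,0],[0,0,0]],"yaw":[0,0,0]}' 0.0 | egrep 'eef|force|open'
python3 -c "
from h import *
shot('wrist','w46');shot('side','s46');d=load('w46');print(d['eef_pos'])
a=cv2.resize(cv2.imread('pics/w46.png')[30:390,400:640],(400,600));b=cv2.resize(cv2.imread('pics/s46.png')[170:260,280:420],(390,251)); b=np.vstack([b,np.zeros((349,390,3),np.uint8)])
cv2.imwrite('pics/w46c.png',cv2.convertScaleAbs(np.hstack([a,b]),alpha=1.5))"
```

```text
eef_pos: [0.4801, -0.05, 0.0389]
force: [0.7, -1.0, -1.4]
opening: 0.0068
eef_pos: [0.4861, -0.0493, 0.0389]
force: [0.7, -0.1, -1.8]
opening: 0.0067
[0.4861053088345219, -0.04930377172710073, 0.0388569059644914]
```

View pics/w46c.png

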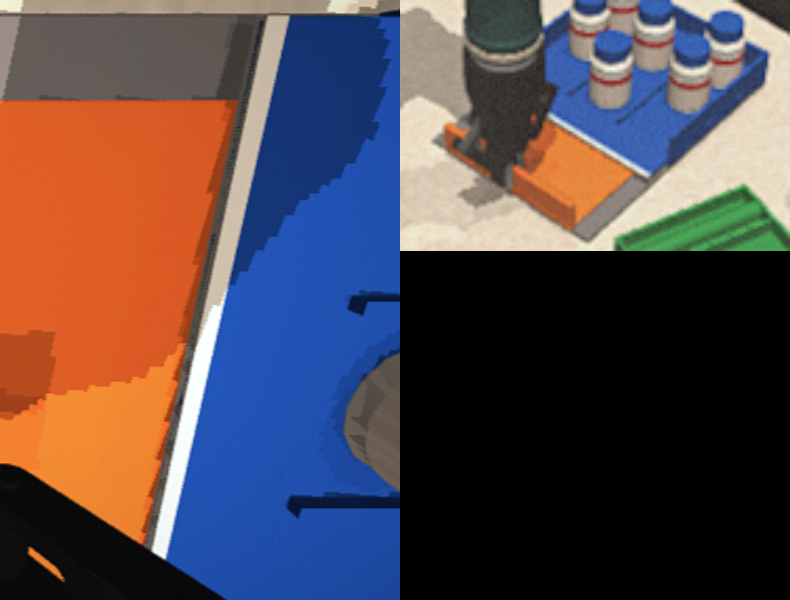

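```bash
python3 - <<'E'
from pl import *
im=cv2.imread('pics/w46.png')[20:140,280:660]; cv2.imwrite('pics/w46d.png',cv2.convertScaleAbs(cv2.resize(im,None,fx=2.2,fy=3),alpha=1.6))
im=cv2.imread('pics/s46.png')[190:260,290:420]; cv2.imwrite('pics/s46d.png',cv2.convertScaleAbs(cv2.resize(im,None,fx=6,fy=6,interpolation=cv2.INTER_CUBIC),alpha=1.4))
print(tr(load('w46')['eef_pos']))
E
```

```text
[[-149.7   -1. ]]
```

View pics/w46d.png

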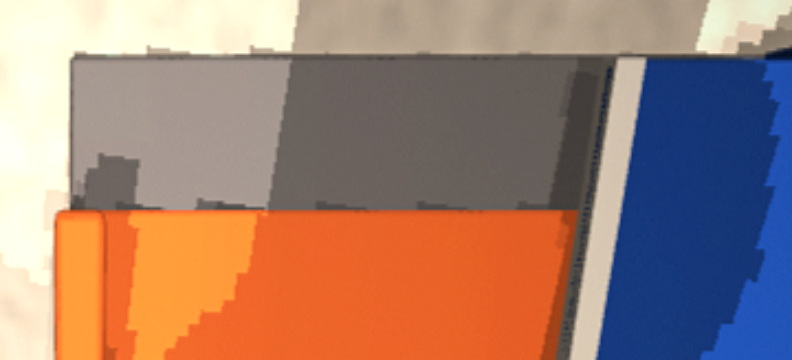

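View pics/s46d.png

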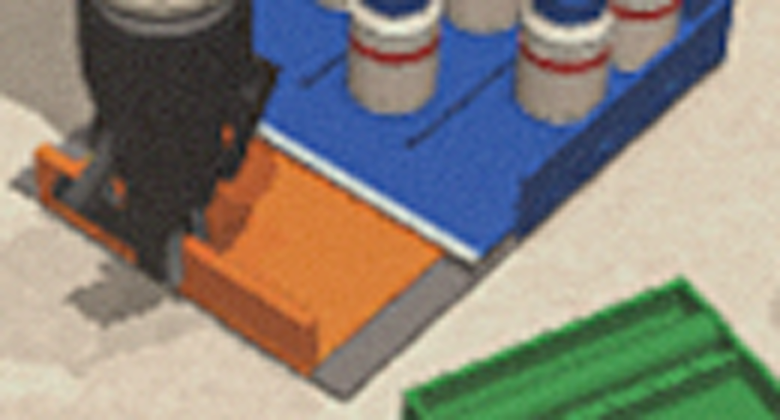

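```bash
python3 - <<'E'
from pl import *
print('lip FL top',tr(px2w('w46',[(305.5,90.5),(328,90.5)],.0405)),'tray FL',tr(px2w('w46',[(312,39.5)],.006)))
print('side lip front R top',tr(px2w('side46' if 0 else 's46',[(290+315/6,190+318/6)],.0405)),'bottom',tr(px2w('s46',[(290+308/6,190+374/6)],.0065)),'tray FR',tr(px2w('s46',[(290+345/6,190+400/6)],.006)))
E
```

```text
lip FL top [[-152.    83.4]
 [-144.5   83.4]] tray FL [[-150.2  103.4]]
side lip front R top [[-149.6  -89.4]] bottom [[-153.7  -89.5]] tray FR [[-154.1 -111.4]]
```

```bash
python3 -m crank '{"linear":[[0.0012,0.0001,0],[0,0,0],[0,0,-0.001],[0,0,0],[0,0,0]],"yaw":[0,0,0,0,0]}' 0.0 | egrep 'eef|force|open'
python3 -m crank '{"linear":[[0,0,-0.001],[0,0,0],[0,0,0]],"yaw":[0,0,0]}' 0.0 | egrep 'eef|force|open'
python3 -m crank '{"linear":[[0,0,-0.001],[0,0,0],[0,0,0]],"yaw":[0,0,0]}' 0.0 | egrep 'eef|force|open'
```

```text
eef_pos: [0.4862, -0.0493, 0.0385]
force: [-0.6, 0.3, 6.6]
opening: 0.0067
eef_pos: [0.4862, -0.0493, 0.0384]
force: [-1.4, 0.4, 16.5]
opening: 0.0066
eef_pos: [0.4862, -0.0493, 0.0384]
force: [-4.0, 0.8, 29.0]
opening: 0.0065
```

```bash
python3 -m crank '{"linear":[[0,0,0.001],[0,0,0],[0,0,0],[0,0,0]],"yaw":[0,0,0,0]}' 0.0 | egrep '^t|eef|force|open'
python3 - <<'E'
from pl import *
shot('wrist','w47');shot('side','s47');o=manip.get_obs();print(o['t'],o['force'],o['moment'],o['eef_pos'],o['qvel'].round(2))
im=cv2.imread('pics/s47.png')[165:260,290:420]; cv2.imwrite('pics/s47d.png',cv2.convertScaleAbs(cv2.resize(im,None,fx=6,fy=6,interpolation=cv2.INTER_CUBIC),alpha=1.4))
E
```

```text
t: 32.55
eef_pos: [0.4862, -0.0494, 0.0384]
force: [-2.1, 1.5, 17.7]
opening: 0.0066
32.65 [-2.73333853  1.56974315 17.49599195] [ 0.12969468  0.46190278 -0.02810206] [ 0.48623536 -0.04931015  0.03842024] [ 0.05 -0.14 -0.08 -0.02  0.01  0.09  0.05]
```

View pics/w47.png

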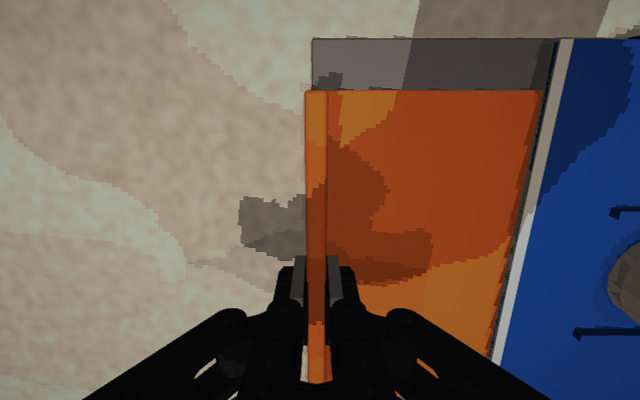

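View pics/s47d.png

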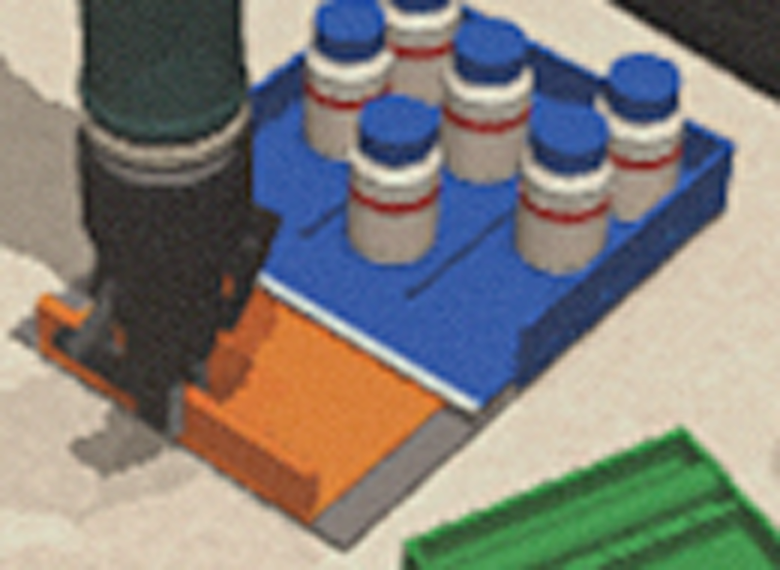

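```bash
python3 - <<'E'
from pl import *
f=lambda x,y,z: np.r_[O+E@np.array([x,y])/1000,z/1000]
for fn in ('w46','w47','w44'):
    b=cv2.imread('pics/'+fn+'.png')
    pts=w2px(fn,[f(-55,100,17),f(-55,85,17),f(-55,85,13),f(-55,20,17),f(-55,20,13),f(-55,-60,17),f(-150,105,6)])
    print(fn,pts.round(1).tolist())
im=cv2.imread('pics/w47.png')[30:380,470:640].copy(); im=cv2.resize(im,None,fx=1.7*1.6,fy=1.7,interpolation=cv2.INTER_CUBIC); cv2.imwrite('pics/w47d.png',cv2.convertScaleAbs(im,alpha=1.5))
E
```

```text
w46 [[558.0, 45.3], [549.1, 86.6], [542.6, 86.7], [516.8, 234.9], [512.0, 231.4], [487.5, 369.4], [312.4, 35.2]]
w47 [[558.4, 44.9], [549.4, 86.3], [542.9, 86.4], [517.2, 235.1], [512.4, 231.6], [488.0, 370.0], [312.0, 35.0]]
w44 [[621.8, 46.1], [610.6, 86.9], [602.5, 87.0], [570.3, 233.6], [564.3, 230.2], [533.6, 367.1], [375.0, 36.2]]
```

View pics/w47d.png

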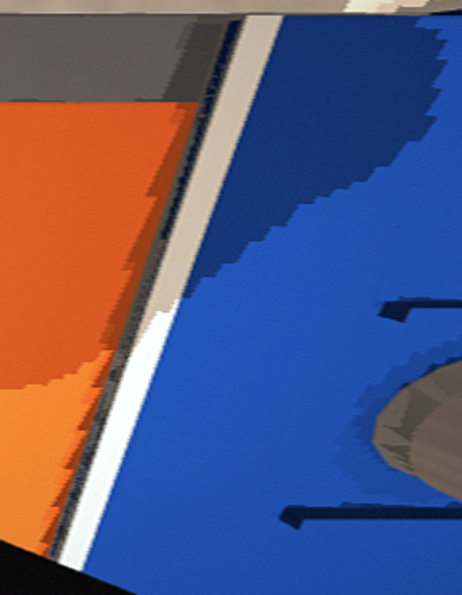

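```bash
python3 -m crank '{"linear":[[0,0,0.0015],[0.001,0.0001,0],[0,0,0],[0,0,0]],"yaw":[0,0,0,0]}' 0.0 | egrep '^t|eef|force|open'
python3 -m crank '{"linear":[[0,0,-0.0013],[0,0,0],[0,0,0],[0,0,0],[0,0,0]],"yaw":[0,0,0,0,0]}' 0.0 | egrep '^t|eef|force|open'
python3 - <<'E'
from pl import *
shot('wrist','w48');o=manip.get_obs();print(o['t'],o['force'],o['eef_pos'],o['qvel'].round(2),tr(o['eef_pos']))
im=cv2.imread('pics/w48.png')[20:140,280:660]; cv2.imwrite('pics/w48d.png',cv2.convertScaleAbs(cv2.resize(im,None,fx=2.2,fy=3),alpha=1.6))
E
```

```text
t: 32.98
eef_pos: [0.4874, -0.0492, 0.0385]
force: [-0.5, 0.4, 6.0]
opening: 0.0067
t: 33.4
eef_pos: [0.4874, -0.0492, 0.0384]
force: [-2.2, 0.8, 19.9]
opening: 0.0068
33.45 [-2.93287489  0.64211706 19.97796341] [ 0.48736586 -0.049233    0.03841823] [-0.01 -0.01 -0.1  -0.02 -0.07  0.   -0.09] [[-148.5   -1.1]]
```

View pics/w48d.png

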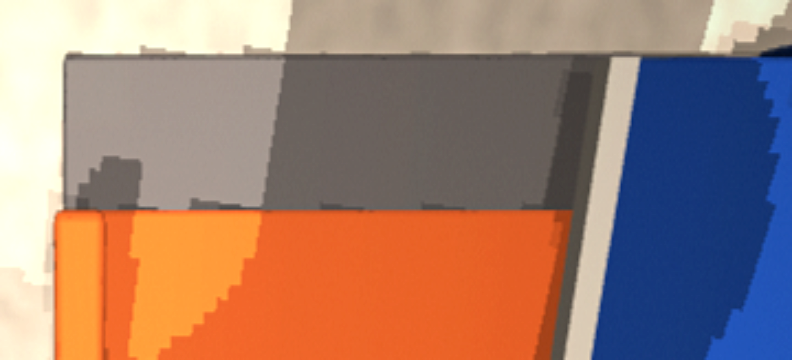

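```bash
python3 -c "
from h import *
print(manip.close_job()); o=manip.get_obs(); print(o['t'],o['force'])"
```

```text
the job is handed in; nothing more can be done
None
the job is handed in; nothing more can be done
```

The bottle stands upright in the empty front place of the middle lane, and the plate is fitted in the bay and held pressed down. I handed the job in at t ≈ 33.5 s; no verdict is reported.

**Bottle:** It toppled on to the counter in front of the tray on the first try and slipped back on to the bay on the second. The third try worked: I gripped it lightly by the cap and let it swing down until upright. After letting go, the wrist camera put it about 3 mm from the place. The side camera put it about 8–11 mm away, but that camera reads about 8 mm to the right on the tray as well. Both are inside the 20 mm limit.

**Plate:** I gripped the small plate by its lip, slid it under the lap along its whole width and pressed it down. Last checks:

| Check | Reading |
|---|---|
| Press force | about 20 N |
| Plate off centre | about 1–2 mm |
| Lip, from tray's front edge | within about 1 mm of flush (judged by eye in the last picture, after a final 1 mm push) |
| Lap | down, edges within 1 px of where they should be |
| Other bottles and counting tray | all standing, nothing seen to have shifted |

I judged flatness only from the pictures; I have no direct measurement of the plate's tilt. I did not measure the shift of the other bottles, counting tray, sanitiser and carton.

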